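# Load a gel cassette and wedge it tight in a gel tank

### The job

Load the gel tank: stand the teal gel cassette from the white rack in the tank's slot against the green gasket, then lock it with the blue wedge, thin end down between the cassette and the sloping ramp, pressed fully home until its head is flush with the tank's rim and the gasket is squeezed. Let go of everything, leave the grey wedge (too slim for this cassette), and do not knock or shift anything else on the bench.

Things in the scene. Friction and masses are not known exactly. Their poses are not given: they have to be found in the camera images.
- gel_tank: clear open gel tank, blue rim band, fixed: 133 (its y) x 99 (its x) x 95 mm high, red and black terminals on the grey core to 118 mm at x = 12, y = +-42 mm; origin at the centre of its underside, z up. Along +x: front wall (x = -47 to -43 mm), wedge gap with white ramp, cassette slot (x = -23.5 to -10 mm), green gasket, core (x = -2 to 26 mm)
- cassette_seat (a point): where the cassette's origin is when it stands on the slot's floor (12 mm above the bench) touching the free gasket: x = -14.5 mm in the tank. The slot is 13.5 mm wide along x (4.5 mm to +x and 9 mm to -x of this point); the cassette can lean a little in it. It is 110 mm long; its front lips, 92 mm high, cover only its ends (over 44 mm from the middle)
- wedge_home (a point): where the wedge's origin is when fully home: x = -16.5 mm in the tank, 59 mm above the bench. There the wedge's x points up, its y along the tank's y, its z (sloping face) to the tank's -x, at the ramp
- gap_mouth (a point): middle of the wedge gap at rim height (95 mm), x = -28 mm in the tank. The ramp's face, 66 mm wide between two cheeks, starts 8 mm to its -x and 8 mm below the rim and slopes 1:7 to +x going down; the cassette stands on its +x side. At the ramp's top, 8 mm below the rim, is a ledge on which the lip of the wedge's head comes to rest: head top flush with the rim
- gasket (a joint): how far the sprung gasket is squeezed along the tank's +x, m: 0 free, about 0.0025 with the wedge home, stop at 0.004; 4 N per mm. Pressing the wedge home takes up to about 15 N over its last 17 mm; then it holds by friction
- cassette: teal-framed gel cassette, 9 mm thick (x) x 100 mm wide (y) x 100 mm high (z), about 0.1 kg; origin at the centre of its underside, foot bevelled to 5 mm. At the start upright in the rack, foot 10 mm above the bench; seated in the tank its top is 17 mm above the rim. Either face may look to the gasket
- cassette_rack: white slotted rack, 84 (x) x 124 (y) x 56 mm high, fixed; origin at the centre of its underside; the cassette stands in the middle slot, in the rack's y-z plane, with 4 mm of play
- wedge: blue wedge (right thickness), 93 mm long, 0.06 kg, lying on its flat face. x from thin tip to head, y across, z out of the sloping face; origin on the flat face, centred, 45 mm from the tip. Blade x -45 to 28, 56 wide, 9 thick at the tip and 19.4 at the head; head x 28 to 36, 24.6 thick, its lip over the sloping face; grip ridge x 36 to 48, 36 wide, z 9.4 to 21.4 mm
- slim_wedge: grey wedge (too slim, leave it), 93 mm long, 0.06 kg, lying on its flat face. x from thin tip to head, y across, z out of the sloping face; origin on the flat face, centred, 45 mm from the tip. Blade x -45 to 28, 56 wide, 5 thick at the tip and 15.4 at the head; head x 28 to 36, 20.6 thick, its lip over the sloping face; grip ridge x 36 to 48, 36 wide, z 5.4 to 17.4 mm
- glass_bottle: clear one litre bottle with a blue ring, 101 mm across, 227 mm high; origin under its centre; bystander
- sample_bottle: small white bottle with a red cap, 29 mm across, 64 mm high; origin under its centre; bystander
- vial: glass vial with a black cap, 21 mm across, 50 mm high; origin under its centre; bystander
- green_carton: green and white carton 45 x 75 x 60 mm high; origin under its centre; bystander
- forceps: pale forceps lying along their y, 14 x 132 x 10 mm; origin under the middle; bystander
Not all that is in view belongs to the job. There is more than one size of the cassette; the one meant has the size given above.

How it is judged (in metres and radians):
On the way:
1. the cassette stands in the tank's slot, let go (horizontal distance between cassette and cassette_seat below 0.009 m and z of cassette in the frame of cassette_seat below 0.003 m and angle between the x axis of cassette and the x axis of gel_tank, either way round below 0.12 rad and angle between cassette's own z axis and vertical below 0.1 rad and contact force between the fingers and cassette below 0.1 N), for 0.2 s.
At the end, for the whole second after the job is handed in: cassette on the ledge (9 mm sideways, 3 mm high, square 0.12 rad, upright 0.1 rad); blue wedge thin end down (0.1 rad), within 8 mm sideways of wedge_home and at most 4 mm above it; gasket squeezed over 1.9 mm; both released and at rest (horizontal distance between cassette and cassette_seat below 0.009 m and z of cassette in the frame of cassette_seat below 0.003 m and angle between the x axis of cassette and the x axis of gel_tank, either way round below 0.12 rad and angle between cassette's own z axis and vertical below 0.1 rad and value of joint gasket above 0.0019 m and horizontal distance between wedge and wedge_home below 0.008 m and z of wedge in the frame of wedge_home below 0.004 m and angle between wedge's own x axis and vertical below 0.1 rad and height (world z) of wedge above 0.05 m and linear speed of each of wedge, cassette below 0.01 m/s); the robot touches nothing.
It fails at once if a bystander is tipped over (angle between any of glass_bottle, sample_bottle, vial, green_carton's own z axis and vertical above 0.5 rad).
It fails at once if a bystander is shifted by more than 30 mm (distance of any of glass_bottle, sample_bottle, vial, green_carton, forceps, slim_wedge from where it was at the start of the episode above 0.03 m).
It also fails if it takes over 72 s, if anything falls off the work surface, if the arm or the gripper's body presses on something with over 40 N, if the wrist force passes 120 N, or if a joint passes its speed limit or range.

### The arm

A 6-joint arm with a two-finger parallel gripper is mounted at the origin on the work surface; the furniture and walls round the work are solid. World frame = base frame: x ahead of the robot, y to its left, z up, the work surface at z = 0. Lengths are in mm, angles in rad, forces in N, time in s.
With the tool pointing down it reaches from about 350 to 875 mm from the base axis. Payload 4.2 kg.
Tool frame: the origin (TCP) lies between the finger pads; the fingertips stand 25 mm ahead of it and the grasp point (between the pads) lies 6 mm ahead of it; z points along the fingers, y is the line along which they close (so a half turn about z gives the same grasp; the last joint's range is limited). The gripper opens to 85 mm and grips with 20 to 120 N. Pads are 22 mm wide; open, the fingers measure 114 mm over their backs; the gripper's body (76 mm by 85 mm) begins 54 mm behind the grasp point. The pads swing forward as they close: fully open they stand 13 mm farther back than shut.
Start: joints at [-1.001, 0.385, 0.008, 0, -1.194, -0.259], TCP at [191.153, -595.029, 256.312] pointing down, gripper open.
Joint ranges: [-3.14, 3.14], [-1.21, 2.06], [-1.07, 1.41], [-3.16, 2.05], [-2.99, -0.16], [-3.1, 3.1]. Speed limits (rad/s): [2.79, 2.79, 3.14, 3.14, 3.14, 3.14].

### API

Orientations are given as a unit quaternion [x, y, z, w].
In Python, from bench import arm gives the robot as it stands.
- The arm moves only by the shell command python3 -m pendant 'ROWS'. ROWS is JSON, a list of rows, each a list of 7 numbers: the shift along the tool's x, y, z in m, then the turn, a rotation vector about the tool's x, y, z in degrees, then the finger opening in m, from 0 to 0.0854. In form: [[x, y, z, wx, wy, wz, fingers], ...]. A call has 1 to 12 rows; each row shifts and turns the commanded pose from where the row before left it, along the tool's axes as they then stand; what a row does not reach is not made up. A row lasts 1/10 s, in which the tool goes at most 50 mm and 8.59 degrees, less where a joint would pass 70% of its speed; a pose out of reach is approached as far as the arm can. A call is refused whole if a number of a shift passes 0.05 or a number of a turn 8.59, either way. A call with a gripper value outside its range is refused whole. The fingers move at their own pace and stop on an object; the grip force is fixed at half the most. Time passes only in rows, so rows that do not move let the fingers close. It gives the time, the measured TCP pose, the force, the opening and the grip force at its end, in the units of the state.
- arm.read_state(): the state, without advancing time (a new reading comes with each control period).
- arm.get_image(name): name is "side" or "top" or "wrist"; returns a dict with "image" (384x512x3 uint8, red, green, blue), "fx", "fy", "cx", "cy" (pixels), "k1" (the pictures are not rectified: a ray, as slopes to the right and down, at radius r is drawn at 1 + k1 r^2 times it, then the intrinsics apply), "xyz" and "rotation" of the camera in the world. Camera axes: x right, y down, z forward; pixel columns grow to the right and rows downward; lengths in mm; the calibration is good to about 2 mm. A picture is of the moment at which its call begins. There is no depth.
- arm.job_done(): hands the job in; it is judged then, once.
The state is a dict: "clock": time; "joints": joint angles; "joint_vel": joint speeds; "joint_efforts": joint torques, N m; "position": TCP position; "ee_rot": TCP orientation; "contact_force": force on the tool from outside, world axes, zero at the start; "wrist_torque": the same for the moment, N m; "gripper_width": finger opening in mm; "grasp_force": force on a finger pad.
Only numpy, scipy, OpenCV 4.12 (cv2) and the standard library are available. Lean on these libraries where they do the work, as an engineer would, in place of code of your own. Each camera call takes 0.05 s, during which the arm holds its last target. There are 200 camera calls.

## Working session

There is one attempt and no reset: what is moved stays moved. The work goes in short steps, Python scripts to look and compute and a shell command to move; the robot and the scene stay as the last step left them, time stands still between calls to the robot, and variables do not carry over. Pictures are saved under pics/ and viewed, at most 10 in all, crops included, and the job is handed in when it is done.

```bash
ls; mkdir -p pics; python3 - <<'E'
from bench import arm
import cv2
s=arm.read_state(); print({k:s[k] for k in('clock','position','ee_rot','gripper_width')})
for n in('side','top'):
    d=arm.get_image(n); cv2.imwrite(f'pics/{n}0.png',cv2.resize(d['image'][:,:,::-1],(800,600),interpolation=cv2.INTER_CUBIC))
    cv2.imwrite(f'pics/raw_{n}0.png',d['image'][:,:,::-1])
    print(n,{k:v for k,v in d.items() if k!='image'})
E
```

```text
pics
{'clock': 0.0, 'position': array([ 190.99846425, -594.52559259,  255.19846319]), 'ee_rot': array([-1.54679644e-01,  9.87964051e-01,  1.09397233e-03, -2.11720447e-04]), 'gripper_width': 85.5438335544344}
side {'fx': 449.00008923128087, 'fy': 449.00008923128087, 'cx': 260.07076338675694, 'cy': 194.5286616707223, 'k1': 0.02230829131481278, 'xyz': array([   -9.88880582, -1245.61297081,   762.95728497]), 'rotation': array([ 0.8303144 , -0.15104524,  0.08081037, -0.53031407])}
top {'fx': 489.7859191350616, 'fy': 489.7859191350616, 'cx': 255.53328316943438, 'cy': 191.8485619285091, 'k1': -0.16887523858459072, 'xyz': array([  98.30333261,   75.13123453, 1758.34298477]), 'rotation': array([ 0.72932487, -0.67591553,  0.07108561, -0.07855107])}
```

View pics/top0.png

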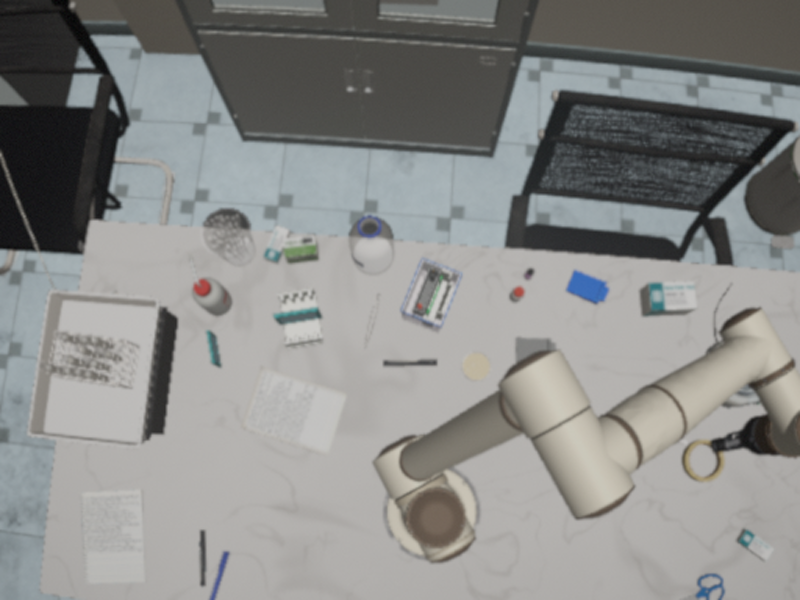

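View pics/side0.png

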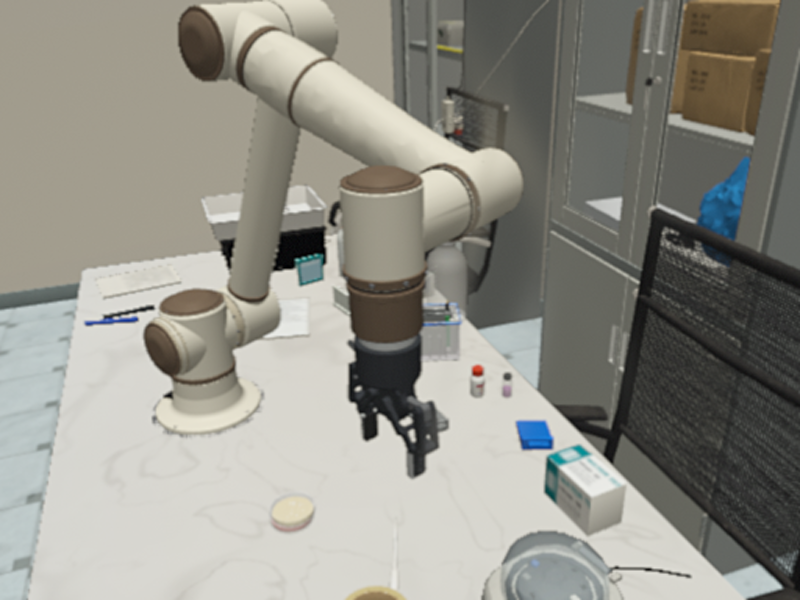

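The top view (800x600 px) shows the candidates. Teal: the cassette in the white rack (298,317), which I choose, and a loose small one (212,347). Blue flat: the wedge (587,287), with the grey one (533,350). The tank is at (432,293), vial (529,272), sample bottle (517,294), bottle (372,245), forceps (372,320) and green carton (300,248).

```bash
cat > h.py <<'E'
import numpy as np, cv2
from scipy.spatial.transform import Rotation as R
from scipy.optimize import brentq, least_squares
from bench import arm
def shot(n,name=None):
    d=arm.get_image(n)
    if name: cv2.imwrite(f'pics/{name}.png',d['image'][:,:,::-1])
    return d
def ray(d,u,v):
    q=np.array([(u-d['cx'])/d['fx'],(v-d['cy'])/d['fy']]); rd=np.hypot(*q)
    r=brentq(lambda r:r*(1+d['k1']*r*r)-rd,0,1.2) if rd>0 else 0
    q=q*(r/rd if rd else 1)
    return R.from_quat(d['rotation']).apply([q[0],q[1],1])
def onz(d,u,v,z):
    w=ray(d,u,v); c=np.array(d['xyz']); return c+w*(z-c[2])/w[2]
def proj(d,P):
    p=R.from_quat(d['rotation']).inv().apply(np.atleast_2d(P)-np.array(d['xyz']))
    q=p[:,:2]/p[:,2:]; q=q*(1+d['k1']*(q**2).sum(1,keepdims=True))
    return q*[d['fx'],d['fy']]+[d['cx'],d['cy']]
E
python3 - <<'E'
from h import *
d=shot('top')
for n,u,v,z in [('rack',298,317,56),('cas_l',275,318,110),('cas_r',322,312,110),('tank',432,293,95),('wedge',587,287,22),('grey',533,350,18),('vial',529,272,50),('samp',517,294,64),('bottle',369,225,227),('forc',372,320,5),('forc_t',378,295,5),('carton',300,245,60),('loose',212,335,100)]:
    print(n,onz(d,u*.64,v*.64,z).round(0))
s=arm.read_state(); w=shot('wrist'); T=R.from_quat(s['ee_rot'])
print('wristcam in tool',T.inv().apply(np.array(w['xyz'])-s['position']),(T.inv()*R.from_quat(w['rotation'])).as_matrix().round(3),w['fx'],w['k1'])
print(T.as_matrix().round(3))
E
```

```text
rack [406. 334.  56.]
cas_l [391. 376. 110.]
cas_r [412. 274. 110.]
tank [476.  35.  95.]
wedge [ 535. -330.   22.]
grey [ 377. -209.   18.]
vial [ 553. -187.   50.]
samp [ 496. -159.   64.]
bottle [582. 180. 227.]
forc [422. 168.   5.]
forc_t [482. 159.   5.]
carton [575. 346.  60.]
loose [343. 515. 100.]
wristcam in tool [  65.65636894   -0.96670953 -116.94752755] [[ 0.    -0.965 -0.263]
 [ 1.     0.     0.001]
 [-0.    -0.263  0.965]] 277.03592855951246 0.01483251926133697
[[-0.952 -0.306 -0.001]
 [-0.306  0.952  0.002]
 [ 0.     0.002 -1.   ]]
```

```bash
python3 -m pendant '[[-0.036,0.044,-0.008,0,0,0,0.085],[-0.036,0.044,-0.008,0,0,0,0.085],[-0.036,0.044,-0.008,0,0,0,0.085],[-0.036,0.044,-0.008,0,0,0,0.085],[-0.036,0.044,-0.008,0,0,0,0.085],[-0.036,0.044,-0.008,0,0,0,0.085],[-0.036,0.044,-0.008,0,0,0,0.085],[-0.036,0.044,-0.008,0,0,0,0.085],[-0.036,0.044,-0.008,0,0,0,0.085],[-0.036,0.044,-0.008,0,0,0,0.085],[-0.036,0.044,0,0,0,0,0.085],[-0.03,0.042,0,0,0,0,0.085]]' && python3 -m pendant '[[0,0,0,0,0,0,0.085],[0,0,0,0,0,0,0.085]]'; python3 - <<'E'
from h import *
d=shot('wrist','w1'); print(arm.read_state()['position'],d['xyz'])
cv2.imwrite('pics/w1v.png',cv2.resize(d['image'][:,:,::-1],(800,600),interpolation=cv2.INTER_CUBIC))
E
```

```text
clock: 1.4
position: [406.3, -38.1, 326.5]
ee_rot: [-0.155, 0.988, 0.0, 0.001]
contact_force: [1.6, -1.1, -0.5]
gripper_width: 84.9
grasp_force: 0.0
clock: 1.6
position: [406.0, -39.1, 325.8]
ee_rot: [-0.156, 0.988, -0.0, -0.0]
contact_force: [-0.0, -1.4, 0.6]
gripper_width: 85.2
grasp_force: 0.0
[405.71097187 -40.05554047 325.79460421] [343.91386776 -60.25453048 442.77521894]
```

View pics/w1v.png

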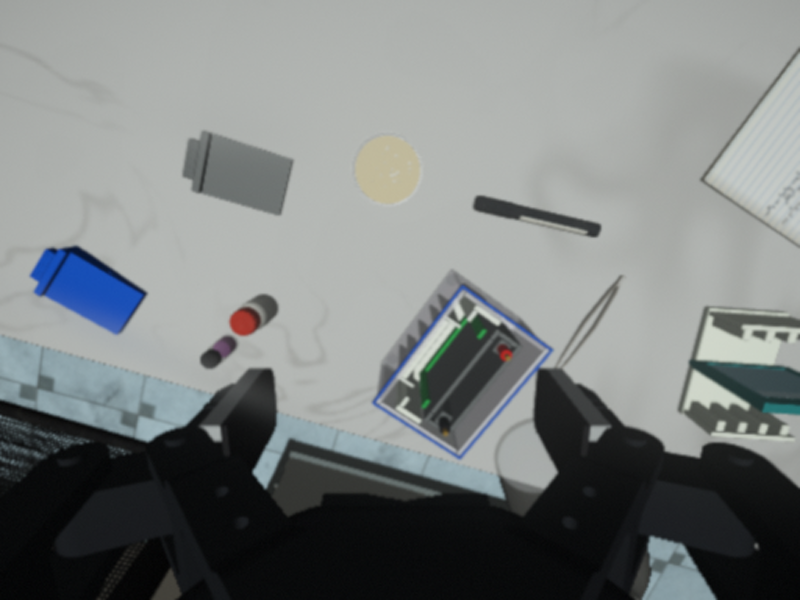

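The wrist view shows the tank rim corners at (462,284), (554,350), (461,458), (374,403), with the ramp on the left side. The blue wedge is at (95,290) with its ridge left, the grey wedge at (240,170), and the rack with the cassette at the right (750,370). Next, a closer look at the rack.

```bash
python3 -m pendant '[[-0.005,0.04,0.0075,0,0,0,0.085],[-0.005,0.04,0.0075,0,0,0,0.085],[-0.005,0.04,0.0075,0,0,0,0.085],[-0.005,0.04,0.0075,0,0,0,0.085],[-0.005,0.04,0.0075,0,0,0,0.085],[-0.005,0.04,0.0075,0,0,0,0.085],[-0.005,0.04,0.0075,0,0,0,0.085],[-0.005,0.04,0.0075,0,0,0,0.085],[0,0,0,0,0,0,0.085],[0,0,0,0,0,0,0.085]]'; python3 - <<'E'
from h import *
d=shot('wrist','w2'); print(arm.read_state()['position'],d['xyz'])
cv2.imwrite('pics/w2v.png',cv2.resize(d['image'][:,:,::-1],(800,600),interpolation=cv2.INTER_CUBIC))
import pickle; pickle.dump(d,open('w2.pkl','wb'))
E
```

```text
clock: 2.65
position: [346.6, 275.9, 265.6]
ee_rot: [-0.154, 0.988, -0.001, -0.0]
contact_force: [0.9, 0.9, 0.0]
gripper_width: 85.2
grasp_force: 0.0
[346.73899283 275.42051501 265.84773425] [284.47610166 255.09734478 382.59340005]
```

View pics/w2v.png

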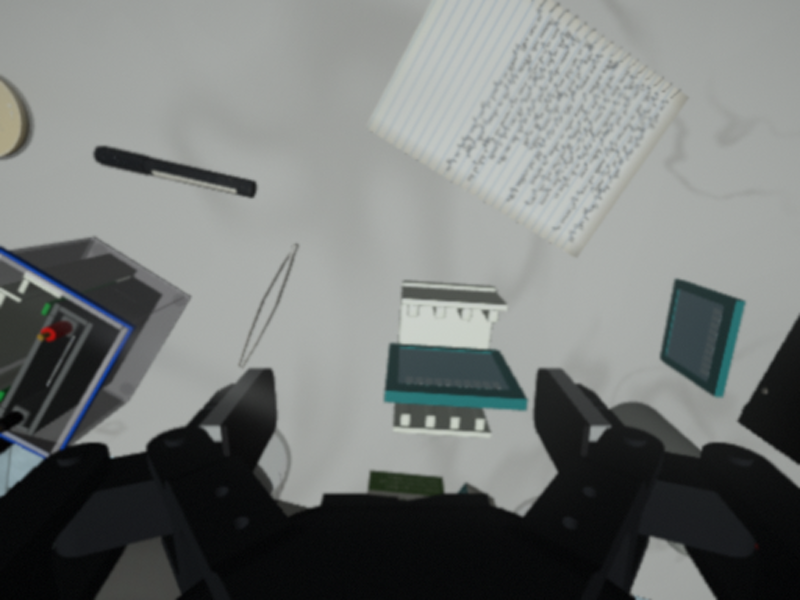

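The rack's cassette has its face at (390-520, 345-400) and its bright top strip from (385,398) to (527,405). The small loose one is at (700,335), apart. Measuring the strip and the tank.

```bash
python3 - <<'E'
from h import *
import pickle
d=pickle.load(open('w2.pkl','rb'))
im=d['image'].astype(int)
c=im[215:270,240:345]
m=((c[...,1]-c[...,0]>45)&(c[...,1]>85)).astype(np.uint8)
n,l,st,ce=cv2.connectedComponentsWithStats(m); i=1+st[1:,4].argmax(); ys,xs=np.where(l==i)
print(st[i])
rc=cv2.minAreaRect(np.c_[xs+240.,ys+215.].astype(np.float32)); bx=cv2.boxPoints(rc); print(rc)
for z in(110,):
    w=np.array([onz(d,*p,z) for p in bx]); print(w.round(1)); 
    print('edges',np.linalg.norm(np.roll(w,-1,0)-w,axis=1).round(1),w.mean(0).round(1))
# side strip columns ends
for u in(256,270,290,310,325,332):
    r=c[:,u-240]; g=[y+215 for y in range(55) if m[y,u-240]]; print(u,g[:1],g[-1:])
# tank from w1
s=cv2.imread('pics/w1.png')[:,:,::-1]
import json
E
python3 - <<'E'
import cv2
a=cv2.imread('pics/w1.png')[165:300,225:365]
b=cv2.imread('pics/w2.png')[210:270,235:345]
import numpy as np
a=cv2.resize(a,None,fx=4,fy=4,interpolation=cv2.INTER_CUBIC)
cv2.imwrite('pics/tankcrop.png',a)
E
```

```text
[  6  35  91  12 638]
((291.1014404296875, 255.8429412841797), (90.13734436035156, 7.129507064819336), 3.5035314559936523)
[[426.8 285.6 110. ]
 [418.6 283.6 110. ]
 [395.  378.2 110. ]
 [403.1 381.  110. ]]
edges [ 8.5 97.5  8.5 98.2] [410.8 332.1 110. ]
256 [251] [257]
270 [251] [258]
290 [253] [259]
310 [225] [260]
325 [255] [261]
332 [255] [261]
```

View pics/tankcrop.png

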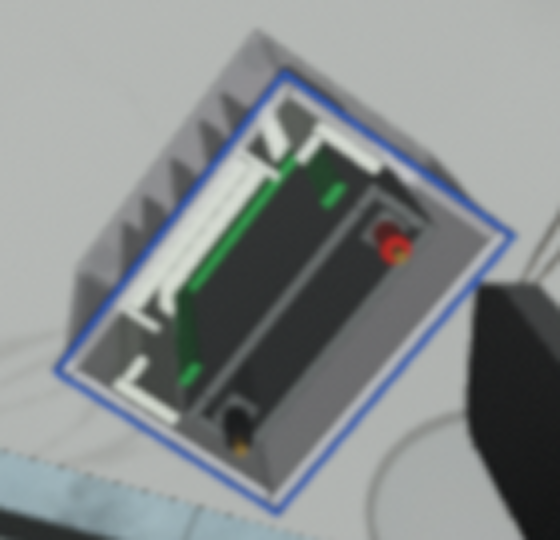

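```bash
python3 - <<'E'
from h import *
import pickle
d=dict(pickle.load(open('w2.pkl','rb'))); d['xyz']=[343.914,-60.2545,442.775]
px=np.array([[285,70],[514,235],[277,513],[57,370]])/4+[225-.375,165-.375]
w=np.array([onz(d,*p,95) for p in px]); print(w.round(1),np.linalg.norm(np.roll(w,-1,0)-w,axis=1).round(1))
loc=np.array([[-49.5,66.5],[49.5,66.5],[49.5,-66.5],[-49.5,-66.5]])
for flip in(1,):
  def f(p,z=95):
    c,s=np.cos(p[2]),np.sin(p[2]); P=np.c_[p[0]+c*loc[:,0]-s*loc[:,1],p[1]+s*loc[:,0]+c*loc[:,1],0*loc[:,0]+z]
    return (proj(d,P)-px).ravel()
  for a0 in (0,1,2,3,-1,-2):
    r=least_squares(f,[*w.mean(0)[:2],a0])
    if r.cost<20: print(r.x.round(3),np.degrees(r.x[2]),r.fun.round(2))
  # terminals check
  p=r.x
print('top cam check')
def Tk(x,y,z,p): c,s=np.cos(p[2]),np.sin(p[2]); return [p[0]+c*x-s*y,p[1]+s*x+c*y,z]
for a in (r.x,):
    print(((proj(d,[Tk(12,42,118,a),Tk(12,-42,118,a)])-[225-.375,165-.375])*4).round(0))
E
```

```text
[[404.7   8.8  95. ]
 [434.6 100.8  95. ]
 [559.2  61.2  95. ]
 [529.1 -30.4  95. ]] [ 96.7 130.7  96.4 130.4]
[482.162  35.151   1.261] 72.2636731911169 [-0.17 -0.85  1.46 -0.1   0.24  0.93 -1.57  0.43]
[482.162  35.151   1.261] 72.26367321236368 [-0.17 -0.85  1.46 -0.1   0.24  0.93 -1.57  0.43]
[482.162  35.151   1.261] 72.26367416754567 [-0.17 -0.85  1.46 -0.1   0.24  0.93 -1.57  0.43]
[482.162  35.151   1.261] 72.26367413330347 [-0.17 -0.85  1.46 -0.1   0.24  0.93 -1.57  0.43]
[482.162  35.151   1.261] 72.26367297844527 [-0.17 -0.85  1.46 -0.1   0.24  0.93 -1.57  0.43]
[482.162  35.151  -5.022] -287.7363266521507 [-0.17 -0.85  1.46 -0.1   0.24  0.93 -1.57  0.43]
top cam check
[[402. 256.]
 [241. 449.]]
```

Cassette top at z=110: centre (410.8, 332.1), strip about 98 x 8.5 mm, which matches the 100 x 9 cassette. Its normal is at 14°/194°. Tank: (482, 35), yaw 72.3°, and the predicted terminals match the red and black ones. Next I turn the tool to 194° to grasp.

```bash
python3 -m pendant '[[0,0,0,0,0,-8.58,0.085],[0,0,0,0,0,-8.58,0.085],[0,0,0,0,0,-8.58,0.085],[0,0,0,0,0,-8.58,0.085],[0,0,0,0,0,-8.58,0.085],[0,0,0,0,0,-8.58,0.06],[0,0,0,0,0,-8.58,0.05],[0,0,0,0,0,-8.58,0.045],[0,0,0,0,0,-8.58,0.045],[0,0,0,0,0,-8.58,0.045],[0,0,0,0,0,0,0.045],[0,0,0,0,0,0,0.045]]'; cat >> h.py <<'E'
def go(goal,yaw=None,zdir=None):
    s=arm.read_state(); T=R.from_quat(s['ee_rot']); M=T.as_matrix()
    print('joints',np.round(s['joints'],2),'pos',s['position'].round(1),'yaw_y',np.degrees(np.arctan2(M[1,1],M[0,1])).round(2),'F',np.round(s['contact_force'],1),'grip',round(s['gripper_width'],1),round(s['grasp_force'],1))
    if goal is not None: print('tool shift mm',T.inv().apply(np.array(goal)-s['position']).round(1))
    if yaw is not None:
        a=np.radians(yaw); y=np.array([np.cos(a),np.sin(a),0]); z=np.array([0,0,-1.]) if zdir is None else np.array(zdir)/np.linalg.norm(zdir)
        G=R.from_matrix(np.c_[np.cross(y,z),y,z]); print('tool turn deg',(T.inv()*G).as_rotvec(degrees=True).round(2))
E
python3 -c "
from h import *
go([410.8,332.1,200],194)"
```

```text
clock: 3.9
position: [346.7, 275.6, 266.3]
ee_rot: [0.784, -0.62, -0.0, -0.0]
contact_force: [0.1, 0.3, -0.1]
gripper_width: 45.0
grasp_force: 0.0
joints [ 1.04  0.06 -0.39 -0.   -1.11 -0.81] pos [346.7 275.6 266.3] yaw_y -166.7 F [ 0.1  0.3 -0.1] grip 45.0 0.0
tool shift mm [-40.2 -75.4  66.4]
tool turn deg [-0.03  0.03 -0.7 ]
```

```bash
python3 -m pendant '[[-0.01,-0.019,0.01,0,0,-0.7,0.045],[-0.01,-0.019,0.01,0,0,0,0.045],[-0.01,-0.019,0.01,0,0,0,0.045],[-0.01,-0.018,0.01,0,0,0,0.045],[0,0,0.02,0,0,0,0.045],[0,0,0.02,0,0,0,0.045],[0,0,0,0,0,0,0.045],[0,0,0,0,0,0,0.045]]'; python3 - <<'E'
from h import *
d=shot('wrist','w3'); go([410.8,332.1,122],194)
u=proj(d,[[410.8-12*i*.0,332.1,110] for i in [0]]); print(u)
im=d['image'].astype(int)
m=((im[...,1]-im[...,0]>45)&(im[...,1]>85)).astype(np.uint8)
cv2.imwrite('pics/w3v.png',cv2.resize(d['image'][:,:,::-1],(800,600)))
c,s=np.cos(np.radians(14)),np.sin(np.radians(14))
P=[[410.8+c*x-s*y,332.1+s*x+c*y,110] for x,y in((-4.5,-50),(4.5,-50),(4.5,50),(-4.5,50))]
print((proj(d,P)/.64).round(0))
E
```

```text
clock: 4.7
position: [409.6, 333.5, 186.4]
ee_rot: [0.789, -0.614, 0.0, 0.0]
contact_force: [0.3, -0.0, 0.6]
gripper_width: 45.0
grasp_force: 0.0
joints [ 0.99  0.28 -0.33  0.   -0.95 -0.74] pos [409.8 334.  187.1] yaw_y -165.75 F [-0.5  0.2  0.1] grip 45.1 0.0
tool shift mm [ 2.1 -0.4 65.1]
tool turn deg [-0.09  0.04  0.25]
[[258.94695856 210.58007253]]
[[415. 221.]
 [395. 221.]
 [395. 424.]
 [413. 424.]]
```

View pics/w3v.png

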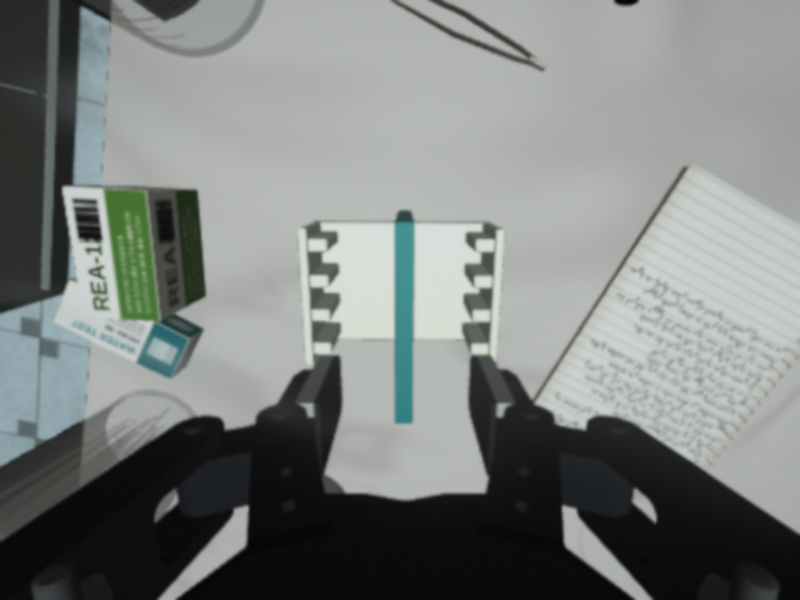

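The strip lies at (395-414, 221-424), exactly as predicted, and is centred between the fingers. Descending to grip.

```bash
python3 -m pendant '[[0.002,0,0.015,0,0,0,0.045],[0,0,0.015,0,0,0,0.045],[0,0,0.015,0,0,0,0.045],[0,0,0.012,0,0,0,0.045],[0,0,0.008,0,0,0,0.03],[0,0,0,0,0,0,0.02],[0,0,0,0,0,0,0.0],[0,0,0,0,0,0,0],[0,0,0,0,0,0,0],[0,0,0,0,0,0,0],[0,0,0,0,0,0,0]]'; python3 -c "
from h import *
go([410.8,332.1,122],194)"
```

```text
clock: 5.85
position: [410.0, 332.3, 121.6]
ee_rot: [0.79, -0.613, 0.0, -0.001]
contact_force: [-1.1, 0.1, 3.1]
gripper_width: 7.1
grasp_force: 61.1
joints [ 0.99  0.36 -0.41  0.   -0.8  -0.74] pos [410.  332.3 121.6] yaw_y -165.68 F [-1.1  0.1  3.1] grip 7.1 61.1
tool shift mm [ 0.4 -0.7 -0.4]
tool turn deg [-0.07  0.05  0.32]
```

```bash
python3 -m pendant '[[0,0,-0.01,0,0,0,0],[0,0,-0.02,0,0,0,0],[0,0,-0.025,0,0,0,0],[0,0,-0.025,0,0,0,0],[0,0,-0.015,0,0,-8.3,0],[0,0,-0.01,0,0,-8.3,0],[0,0,-0.01,0,0,-8.3,0],[0,0,-0.01,0,0,-8.3,0],[0,0,-0.01,0,0,-8.3,0],[0,0,-0.01,0,0,-8.3,0],[0,0,0,0,0,-8.2,0],[0,0,0,0,0,0,0]]'; python3 -c "
from h import *
go([477.1,19.3,262],252.26)"
```

```text
clock: 7.05
position: [409.5, 331.7, 266.5]
ee_rot: [0.988, -0.154, -0.0, -0.0]
contact_force: [-0.2, 0.0, -0.9]
gripper_width: 7.7
grasp_force: 60.7
joints [ 0.99  0.21 -0.21 -0.   -1.15  0.27] pos [409.5 331.7 266.5] yaw_y -107.72 F [-0.2  0.  -0.9] grip 7.7 60.7
tool shift mm [159.5 277.    4.4]
tool turn deg [-0.02  0.01  0.02]
```

```bash
python3 -m pendant '[[0.016,0.0277,0,0,0,0,0],[0.016,0.0277,0,0,0,0,0],[0.016,0.0277,0,0,0,0,0],[0.016,0.0277,0,0,0,0,0],[0.016,0.0277,0,0,0,0,0],[0.016,0.0277,0,0,0,0,0],[0.016,0.0277,0,0,0,0,0],[0.016,0.0277,0,0,0,0,0],[0.016,0.0277,0,0,0,0,0],[0.0155,0.0277,0,0,0,0,0],[0,0,0,0,0,0,0],[0,0,0,0,0,0,0]]'; python3 - <<'E'
from h import *
import pickle
go([477.1,19.3,262],252.26); d=shot('wrist','w4'); pickle.dump(d,open('w4.pkl','wb'))
cv2.imwrite('pics/w4v.png',cv2.resize(d['image'][:,:,::-1],(800,600),interpolation=cv2.INTER_CUBIC))
p=(482.16,35.15,np.radians(72.26))
c,s=np.cos(p[2]),np.sin(p[2])
W=lambda x,y,z:[p[0]+c*x-s*y,p[1]+s*x+c*y,z]
P=[W(x,y,95) for x,y in((-49.5,-66.5),(49.5,-66.5),(49.5,66.5),(-49.5,66.5))]+[W(12,-42,118),W(12,42,118)]
print((proj(d,P)/.64).round(0))
E
```

```text
clock: 8.25
position: [477.1, 18.8, 265.8]
ee_rot: [0.988, -0.156, -0.0, 0.0]
contact_force: [-0.8, -0.6, -0.9]
gripper_width: 6.9
grasp_force: 60.7
joints [ 0.38  0.12 -0.32 -0.   -1.12  0.88] pos [477.1  18.8 265.8] yaw_y -107.93 F [-0.8 -0.6 -0.9] grip 6.9 60.7
tool shift mm [-0.2 -0.4  3.8]
tool turn deg [ 0.02  0.05 -0.19]
[[454. 186.]
 [300. 187.]
 [312. 377.]
 [449. 377.]
 [356. 229.]
 [360. 358.]]
```

View pics/w4v.png

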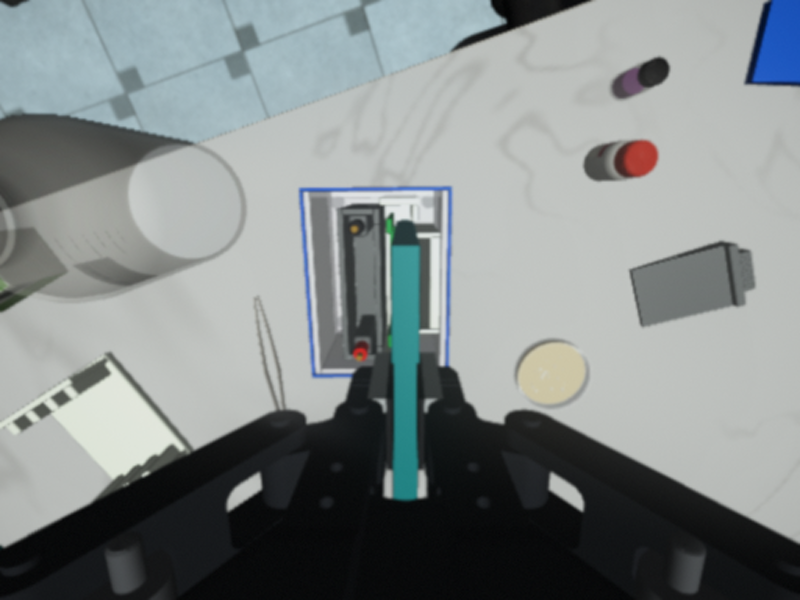

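The rim is seen at (300,188)-(452,187)-(313,376), within about 2 px of the prediction. The cassette hangs straight over the slot.

```bash
python3 -m pendant '[[0,0,0.02,0,0,0,0],[0,0,0.025,0,0,0,0],[0,0,0.015,0,0,0,0],[0,0,0.01,0,0,0,0],[0,0,0.01,0,0,0,0],[0,0,0.01,0,0,0,0],[0,0,0.01,0,0,0,0],[0,0,0,0,0,0,0]]';python3 -c "
from h import *
go([477.1,19.3,123.6],252.26)"
```

```text
clock: 9.1
position: [476.7, 19.4, 164.7]
ee_rot: [0.988, -0.154, -0.001, 0.001]
contact_force: [0.1, 0.1, -0.6]
gripper_width: 7.5
grasp_force: 60.6
joints [ 0.38  0.23 -0.47 -0.   -0.87  0.88] pos [476.7  19.4 164.7] yaw_y -107.71 F [ 0.1  0.1 -0.6] grip 7.5 60.6
tool shift mm [ 0.5 -0.1 41.1]
tool turn deg [0.09 0.13 0.03]
```

```bash
python3 -m pendant '[[0,0,0.01,0,0,0,0],[0,0,0.01,0,0,0,0],[0,0,0.01,0,0,0,0],[0,0,0.006,0,0,0,0],[0,0,0,0,0,0,0]]' && python3 -m pendant '[[0,0,0.002,0,0,0,0],[0,0,0.002,0,0,0,0],[0,0,0,0,0,0,0]]';python3 -c "
from h import *
go([477.1,19.3,123.6],252.26)"
```

```text
clock: 9.6
position: [476.8, 19.3, 128.8]
ee_rot: [0.988, -0.154, -0.001, 0.001]
contact_force: [-0.5, -0.2, -0.9]
gripper_width: 7.0
grasp_force: 60.6
clock: 9.9
position: [477.5, 19.5, 126.0]
ee_rot: [0.988, -0.154, 0.0, -0.0]
contact_force: [0.2, 0.4, -0.8]
gripper_width: 7.2
grasp_force: 60.6
joints [ 0.38  0.28 -0.52 -0.   -0.77  0.88] pos [477.5  19.5 126. ] yaw_y -107.7 F [ 0.2  0.4 -0.8] grip 7.2 60.6
tool shift mm [-0.3  0.3  2.4]
tool turn deg [-0.   -0.    0.04]
```

```bash
python3 -m pendant '[[0,0,0.001,0,0,0,0],[0,0,0.001,0,0,0,0],[0,0,0,0,0,0,0]]' && python3 -m pendant '[[0,0,0.001,0,0,0,0],[0,0,0,0,0,0,0]]'
```

```text
clock: 10.2
position: [477.4, 19.5, 123.9]
ee_rot: [0.988, -0.154, -0.0, -0.0]
contact_force: [-0.4, -0.4, -1.0]
gripper_width: 7.1
grasp_force: 60.6
clock: 10.4
position: [477.7, 19.6, 123.6]
ee_rot: [0.988, -0.154, 0.0, -0.0]
contact_force: [-1.6, 0.5, 4.4]
gripper_width: 7.3
grasp_force: 61.3
```

Contact at exactly the expected height, 123.6. Releasing and lifting off.

```bash
python3 -m pendant '[[0,0,0,0,0,0,0.015],[0,0,0,0,0,0,0.025],[0,0,0,0,0,0,0.03],[0,0,0,0,0,0,0.03],[0,0,-0.01,0,0,0,0.03],[0,0,-0.02,0,0,0,0.04],[0,0,-0.04,0,0,0,0.085],[0,0,-0.05,0,0,0,0.085],[0,0,-0.04,0,0,0,0.085],[0,0,0,0,0,0,0.085]]'; python3 - <<'E'
from h import *
import pickle
go([477.1,19.3,262],252.26); d=shot('wrist','w5'); pickle.dump(d,open('w5.pkl','wb'))
p=(482.16,35.15,np.radians(72.26))
c,s=np.cos(p[2]),np.sin(p[2])
W=lambda x,y,z:[p[0]+c*x-s*y,p[1]+s*x+c*y,z]
im=d['image'].astype(int)
m=((im[...,1]-im[...,0]>45)&(im[...,1]>85)&(im[...,2]<im[...,1]+25)&(im[...,2]>60)).astype(np.uint8); n,l,st,ce=cv2.connectedComponentsWithStats(m); i=1+st[1:,4].argmax(); ys,xs=np.where(l==i); print(st[i])
rc=cv2.boxPoints(cv2.minAreaRect(np.c_[xs,ys].astype(np.float32)))
w=np.array([onz(d,*q,112) for q in rc]); e=w-[p[0],p[1],0]
print('tank-frame top corners',np.c_[c*e[:,0]+s*e[:,1],-s*e[:,0]+c*e[:,1]].round(1))
# wedge crop
x0,y0=380,0
cv2.imwrite('pics/w5v.png',cv2.resize(d['image'][:,:,::-1],(800,600),interpolation=cv2.INTER_CUBIC))
E
```

```text
clock: 11.4
position: [480.5, 20.0, 290.3]
ee_rot: [0.988, -0.153, 0.007, -0.003]
contact_force: [0.3, -0.1, -0.9]
gripper_width: 85.1
grasp_force: 0.0
joints [ 0.38  0.1  -0.28  0.   -1.17  0.88] pos [480.5  20.  290.3] yaw_y -107.63 F [ 0.3 -0.1 -0.9] grip 85.1 0.0
tool shift mm [-3.3  1.9 28.2]
tool turn deg [-0.42 -0.73  0.1 ]
[258 141   8  88 662]
tank-frame top corners [[-12.8 -49.7]
 [-20.1 -49.7]
 [-20.9  47.8]
 [-12.9  47.9]]
```

View pics/w5v.png

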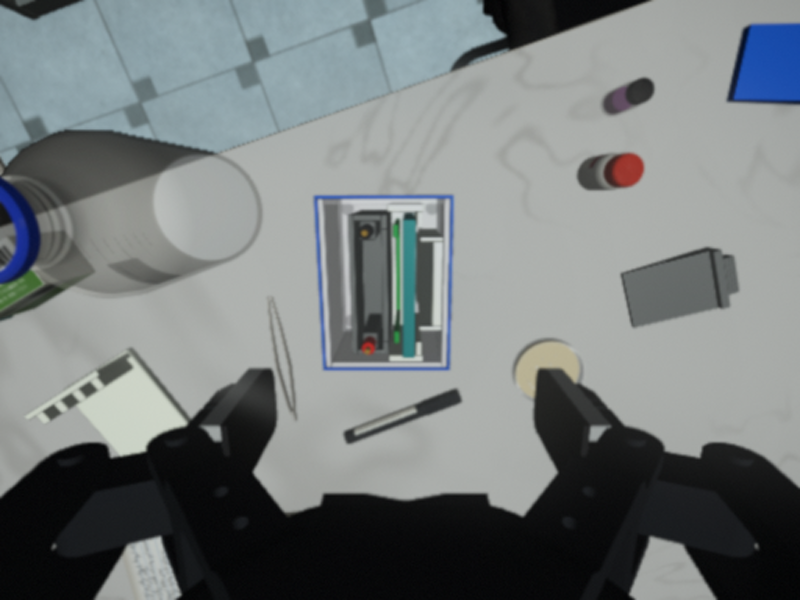

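The cassette stands upright in the slot with its top centre at tank x ≈ -16.7. Now the wedge: I move to it and turn to about 168°, with the camera on the head side.

```bash
python3 -c "
from h import *
go([545,-281,200],168)"
```

```text
joints [ 0.38  0.11 -0.29  0.   -1.17  0.88] pos [478.7  19.9 286.9] yaw_y -107.68 F [-1.2  0.2 -0.8] grip 85.1 0.0
tool shift mm [153.9 267.   86.6]
tool turn deg [-0.52 -0.1  84.32]
```

```bash
python3 -m pendant '[[0.02,0.034,0.005,0,0,0,0.085],[0.02,0.034,0.005,0,0,0,0.085],[0.02,0.034,0.01,0,0,0,0.085],[0.02,0.034,0.01,0,0,0,0.085],[0.02,0.034,0.01,0,0,0,0.085],[0.02,0.034,0.01,0,0,0,0.085],[0.02,0.034,0.01,0,0,0,0.085],[0.014,0.029,0.01,0,0,0,0.085]]' && python3 -m pendant '[[0,0,0.01,0,0,8.43,0.085],[0,0,0.01,0,0,8.43,0.085],[0,0,0,0,0,8.43,0.085],[0,0,0,0,0,8.43,0.085],[0,0,0,0,0,8.43,0.085],[0,0,0,0,0,8.43,0.085],[0,0,0,0,0,8.43,0.085],[0,0,0,0,0,8.43,0.085],[0,0,0,0,0,8.43,0.085],[0,0,0,0,0,8.43,0.085],[0,0,0,0,0,0,0.085],[0,0,0,0,0,0,0.085]]'; python3 - <<'E'
from h import *
import pickle
go([545,-281,200],168); d=shot('wrist','w6'); pickle.dump(d,open('w6.pkl','wb'))
cv2.imwrite('pics/w6v.png',cv2.resize(d['image'][:,:,::-1],(800,600),interpolation=cv2.INTER_CUBIC))
E
```

```text
clock: 12.25
position: [542.7, -283.5, 211.2]
ee_rot: [0.988, -0.154, -0.001, -0.0]
contact_force: [0.1, -0.0, -0.2]
gripper_width: 84.8
grasp_force: 0.0
clock: 13.45
position: [542.6, -281.5, 192.2]
ee_rot: [-0.631, 0.776, 0.001, -0.0]
contact_force: [0.8, -0.7, -0.4]
gripper_width: 85.2
grasp_force: 0.0
joints [-0.21  0.41 -0.12 -0.   -1.04  0.01] pos [ 542.6 -281.5  192.2] yaw_y 168.18 F [ 0.8 -0.7 -0.4] grip 85.2 0.0
tool shift mm [-1.  -2.2 -7.8]
tool turn deg [0.09 0.01 0.18]
```

View pics/w6v.png

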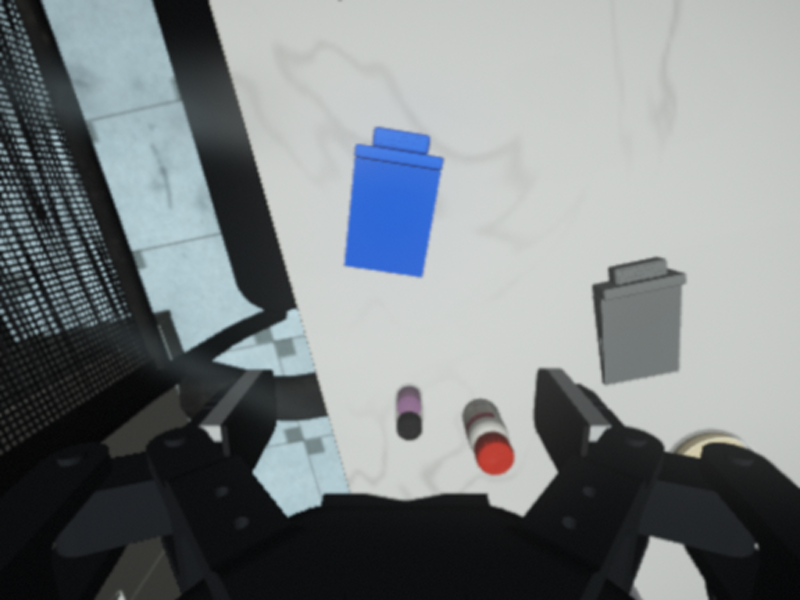

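Blue wedge: tip corners (345,265)/(423,276), head rear corners (355,147)/(443,158), ridge end (374,128)/(430,136). Fitting its pose.

```bash
python3 - <<'E'
from h import *
import pickle
d=pickle.load(open('w6.pkl','rb'))
im=d['image'].astype(int)
m=((im[...,2]-im[...,0]>60)&(im[...,2]>110)).astype(np.uint8); n,l,st,ce=cv2.connectedComponentsWithStats(m); i=1+st[1:,4].argmax(); m=(l==i).astype(np.uint8)
cn=max(cv2.findContours(m,0,2)[0],key=cv2.contourArea); print((cv2.approxPolyDP(cn,2,True)[:,0]/.64).round(0).tolist())
px=np.array([[345,265],[423,276],[355,147],[443,158],[374,128],[430,136]])*.64
loc=np.array([[-45,28,9],[-45,-28,9],[36,28,24.6],[36,-28,24.6],[48,18,21.4],[48,-18,21.4]])
def f(p):
    c,s=np.cos(p[2]),np.sin(p[2]); return (proj(d,np.c_[p[0]+c*loc[:,0]-s*loc[:,1],p[1]+s*loc[:,0]+c*loc[:,1],loc[:,2]])-px).ravel()
r=least_squares(f,[535,-330,np.radians(258)]); a=r.x; print(a[:2].round(1),np.degrees(a[2]).round(2),r.fun.reshape(-1,2).round(2).tolist())
wx=np.array([np.cos(a[2]),np.sin(a[2]),0]); up=np.array([0,0,1.])
al=np.radians(30); t=-np.sin(al)*wx-np.cos(al)*up; n=-np.cos(al)*wx+np.sin(al)*up
C1=np.array([a[0],a[1],0])+wx*37.0+up*14.0; tip=C1-11*n; tcp=tip-t*23.5
print('tcp',tcp.round(1),'t',t.round(3)); 
go(tcp-60*t,np.degrees(a[2])-90,t)
E
```

```text
[[377.0, 127.0], [372.0, 145.0], [355.0, 145.0], [344.0, 264.0], [420.0, 275.0], [442.0, 159.0], [427.0, 153.0], [428.0, 136.0]]
[ 541.  -333.3] 250.3 [[-0.25, 1.81], [0.24, 1.63], [-0.36, -1.57], [0.52, -0.18], [-0.54, -0.67], [0.39, -0.31]]
tcp [ 521.4 -388.2   28.9] t [ 0.169  0.471 -0.866]
joints [-0.21  0.41 -0.12 -0.   -1.04  0.01] pos [ 542.7 -281.5  192.4] yaw_y 168.15 F [-0.5 -0.1  0.7] grip 85.1 0.0
tool shift mm [138.5   2.9 111.6]
tool turn deg [  2.12 -29.95   7.65]
```

```bash
python3 -m pendant '[[0.028,0.001,0.012,0,0,0,0.055],[0.028,0.001,0.012,0,0,0,0.055],[0.028,0.001,0.012,0,0,0,0.055],[0.028,0,0.012,0,0,0,0.055],[0.026,0,0.012,0.42,-6,1.53,0.055],[0,0,0,0.42,-6,1.53,0.055],[0,0,0,0.42,-6,1.53,0.055],[0,0,0,0.42,-6,1.53,0.055],[0,0,0,0.42,-6,1.53,0.055],[0,0,0,0,0,0,0.055],[0,0,0,0,0,0,0.055]]'; python3 - <<'E'
from h import *
t=np.array([.169,.471,-.866]); tcp=np.array([521.4,-388.2,28.9]); go(tcp-30*t,160.3,t)
E
```

```text
clock: 14.6
position: [510.9, -416.5, 132.3]
ee_rot: [-0.555, 0.79, 0.148, 0.212]
contact_force: [-0.6, 0.7, 0.6]
gripper_width: 54.9
grasp_force: 0.0
joints [-0.67  0.66  0.25 -0.5  -1.37  0.48] pos [ 510.9 -416.5  132.3] yaw_y 160.18 F [-0.6  0.7  0.6] grip 54.9 0.0
tool shift mm [25.5 -0.3 74.6]
tool turn deg [-0.07 -0.07 -0.09]
```

```bash
python3 -m pendant '[[0.0085,0,0.025,0,0,0,0.055],[0.0085,0,0.025,0,0,0,0.055],[0.0085,0,0.025,0,0,0,0.055],[0,0,0,0,0,0,0.055],[0,0,0,0,0,0,0.055]]'; python3 - <<'E'
from h import *
t=np.array([.169,.471,-.866]); tcp=np.array([521.4,-388.2,28.9]); go(tcp,160.3,t)
d=shot('wrist','w7'); im=d['image'].astype(int)
m=((im[...,2]-im[...,0]>60)&(im[...,2]>90)).astype(np.uint8); n,l,st,ce=cv2.connectedComponentsWithStats(m); i=1+st[1:,4].argmax(); m=(l==i).astype(np.uint8); print(st[i])
cn=max(cv2.findContours(m,0,2)[0],key=cv2.contourArea); print((cv2.approxPolyDP(cn,2,True)[:,0]).tolist())
loc=np.array([[-45,28,9],[-45,-28,9],[36,28,24.6],[36,-28,24.6],[48,18,21.4],[48,-18,21.4],[48,18,9.4],[48,-18,9.4],[36,28,0],[36,-28,0]])
a=np.radians(250.3);c,s=np.cos(a),np.sin(a)
print(proj(d,np.c_[541+c*loc[:,0]-s*loc[:,1],-333.3+s*loc[:,0]+c*loc[:,1],loc[:,2]]).round(0).tolist())
E
```

```text
clock: 15.1
position: [517.2, -400.7, 55.9]
ee_rot: [-0.556, 0.79, 0.149, 0.212]
contact_force: [0.1, 0.4, -0.2]
gripper_width: 54.9
grasp_force: 0.0
joints [-0.65  0.73  0.18 -0.53 -1.24  0.53] pos [ 517.2 -400.7   55.9] yaw_y 160.33 F [ 0.1  0.4 -0.2] grip 54.9 0.0
tool shift mm [ 2.1  0.3 30. ]
tool turn deg [-0.01 -0.06  0.05]
[    0    13   300   223 27224]
[[299, 161], [229, 13], [136, 68], [134, 76], [128, 81], [109, 83], [0, 144], [0, 172], [96, 235], [298, 164]]
[[229.0, 287.0], [292.0, 287.0], [217.0, 250.0], [305.0, 251.0], [232.0, 235.0], [290.0, 235.0], [233.0, 220.0], [289.0, 220.0], [221.0, 221.0], [301.0, 221.0]]
```

```bash
python3 - <<'E'
from h import *
im=cv2.imread('pics/w7.png')[:,:,::-1].astype(int)
m=((im[...,2]>1.7*im[...,1])&(im[...,2]>2*im[...,0])&(im[...,2]>60)).astype(np.uint8); n,l,st,ce=cv2.connectedComponentsWithStats(m); i=1+st[1:,4].argmax(); m=(l==i).astype(np.uint8); print(st[i])
cn=max(cv2.findContours(m,0,2)[0],key=cv2.contourArea); print((cv2.approxPolyDP(cn,1.5,True)[:,0]).tolist())
E
```

```text
[ 219  222   84   63 4717]
[[223, 222], [219, 251], [223, 257], [229, 284], [290, 283], [298, 256], [302, 252], [298, 223]]
```

Everything matches within about 1-2 px. Advancing along the tool axis and gripping.

```bash
python3 -m pendant '[[0.002,0,0.01,0,0,0,0.055],[0,0,0.01,0,0,0,0.055],[0,0,0.006,0,0,0,0.055],[0,0,0.004,0,0,0,0.05],[0,0,0,0,0,0,0.04]]' && python3 -m pendant '[[0,0,0,0,0,0,0.03],[0,0,0,0,0,0,0.02],[0,0,0,0,0,0,0.02],[0,0,0,0,0,0,0.02],[0,0,0,0,0,0,0.02]]'
```

```text
clock: 15.65
position: [521.1, -388.4, 27.6]
ee_rot: [-0.555, 0.79, 0.149, 0.212]
contact_force: [0.4, -0.8, 0.2]
gripper_width: 40.6
grasp_force: 0.0
clock: 16.15
position: [521.3, -389.1, 28.4]
ee_rot: [-0.555, 0.79, 0.149, 0.212]
contact_force: [-0.7, -0.7, 0.1]
gripper_width: 33.5
grasp_force: 59.6
```

```bash
python3 -m pendant '[[-0.005,0,-0.0087,0,0,0,0.02],[-0.0115,0,-0.02,0,0,0,0.02],[-0.0125,0,-0.0217,0,0,0,0.02],[-0.0125,0,-0.0217,0,0,0,0.02],[-0.0125,0,-0.0217,0,0,0,0.02],[-0.0125,0,-0.0217,0,0,0,0.02],[-0.0125,0,-0.0217,0,0,0,0.02],[0,0,-0.02,0,7.5,0,0.02],[0,0,-0.02,0,7.5,0,0.02],[0,0,-0.02,0,7.5,0,0.02],[0,0,-0.02,0,7.5,0,0.02],[0,0,0,0,0,0,0.02]]'; python3 - <<'E'
from h import *
go(None,160.3)
d=shot('wrist','w8')
im=d['image'].astype(int)
m=((im[...,2]>1.7*im[...,1])&(im[...,2]>2*im[...,0])&(im[...,2]>60)).astype(np.uint8); n,l,st,ce=cv2.connectedComponentsWithStats(m); i=1+st[1:,4].argmax(); m=(l==i).astype(np.uint8); print(st[i])
cn=max(cv2.findContours(m,0,2)[0],key=cv2.contourArea); print((cv2.approxPolyDP(cn,1.5,True)[:,0]).tolist())
E
```

```text
clock: 17.35
position: [513.6, -411.5, 266.0]
ee_rot: [-0.577, 0.817, -0.004, 0.001]
contact_force: [0.2, -0.1, -0.6]
gripper_width: 33.6
grasp_force: 59.7
joints [-0.43  0.43  0.11  0.   -1.24  0.09] pos [ 513.6 -411.5  266. ] yaw_y 160.43 F [ 0.2 -0.1 -0.6] grip 33.6 59.7
tool turn deg [-0.38 -0.17  0.13]
[ 220  244   78   68 4628]
[[229, 244], [226, 257], [227, 269], [220, 300], [225, 311], [236, 311], [238, 309], [294, 309], [297, 295], [291, 270], [290, 246], [288, 244]]
```

```bash
python3 - <<'E'
from h import *
import pickle
s=arm.read_state(); T=R.from_quat(s['ee_rot']); d=shot('wrist')
pickle.dump((d,s['position'],s['ee_rot']),open('w8.pkl','wb'))
# pick: tool pose & wedge
P0=np.array([521.3,-389.1,28.4]); T0=R.from_quat([-0.555,.79,.149,.212])
a=np.radians(250.3); Wm=R.from_euler('z',a); o=np.array([541,-333.3,0])-0.8*Wm.apply([1,0,0])
rel_p=T0.inv().apply(o-P0); rel_R=T0.inv()*Wm
print('wedge in tool',rel_p.round(1),rel_R.as_matrix().round(3).tolist())
loc=np.array([[-45,28,9],[-45,-28,9],[-45,28,0],[-45,-28,0],[28,28,24.6],[28,-28,24.6],[36,28,24.6],[36,-28,24.6],[48,18,21.4],[48,-18,21.4],[48,18,9.4],[48,-18,9.4],[36,28,0],[36,-28,0]])
def pr(dp,dr):
    return proj(d,s['position']+T.apply(rel_p+dp+(rel_R*R.from_rotvec(dr)).apply(loc)))
print(np.c_[loc,pr([0,0,0],[0,0,0]).round(0)].tolist())
print('pitch +5deg',pr([0,0,0],[0,.087,0])[:8].round(0).tolist())
E
```

```text
wedge in tool [-37.7   0.4  54.6] [[0.866, -0.002, -0.501], [-0.002, -1.0, 0.0], [-0.501, 0.001, -0.866]]
[[-45.0, 28.0, 9.0, 225.0, 313.0], [-45.0, -28.0, 9.0, 296.0, 313.0], [-45.0, 28.0, 0.0, 226.0, 301.0], [-45.0, -28.0, 0.0, 295.0, 301.0], [28.0, 28.0, 24.6, 212.0, 289.0], [28.0, -28.0, 24.6, 311.0, 289.0], [36.0, 28.0, 24.6, 210.0, 282.0], [36.0, -28.0, 24.6, 313.0, 282.0], [48.0, 18.0, 21.4, 227.0, 265.0], [48.0, -18.0, 21.4, 296.0, 265.0], [48.0, 18.0, 9.4, 229.0, 246.0], [48.0, -18.0, 9.4, 294.0, 246.0], [36.0, 28.0, 0.0, 215.0, 244.0], [36.0, -28.0, 0.0, 308.0, 244.0]]
pitch +5deg [[225.0, 317.0], [297.0, 317.0], [226.0, 306.0], [296.0, 306.0], [212.0, 283.0], [311.0, 283.0], [210.0, 275.0], [313.0, 275.0]]
```

```bash
python3 -c "
import cv2
a=cv2.imread('pics/w8.png')[220:340,190:330]
cv2.imwrite('pics/w8v.png',cv2.resize(a,None,fx=5,fy=5,interpolation=cv2.INTER_CUBIC))"
```

```text
(no output)
```

View pics/w8v.png

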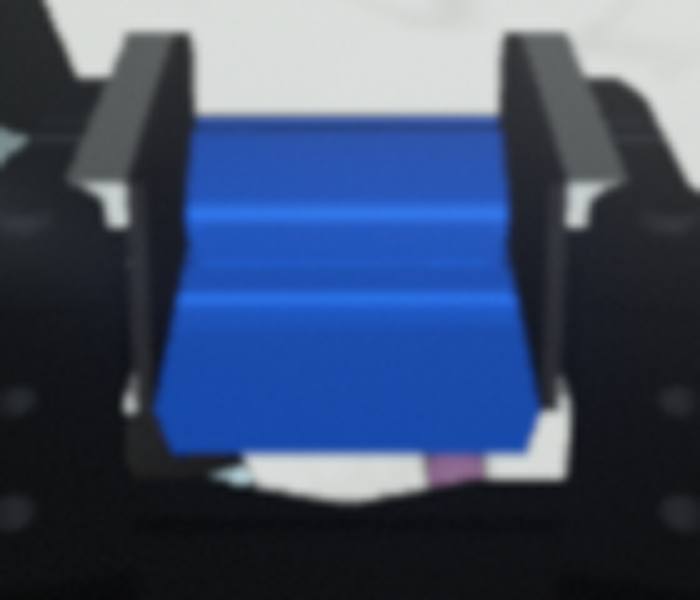

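The wedge sits square in the fingers, tip down at (170-530, 452). Ridge, head and tip edges are all about 2.6 px off the prediction, so it is 1.4 mm toward tool +x with no pitch error. Before rotating I'll check joint feasibility of the placing pose with a fitted arm model.

```bash
cat > kin.py <<'E'
from h import *
D=[([-1.001,.385,.008,0,-1.194,-.259],[191.15,-595.03,256.3]),([1.04,.06,-.39,0,-1.11,-.81],[346.7,275.6,266.3]),([.99,.28,-.33,0,-.95,-.74],[409.8,334,187.1]),
([.99,.36,-.41,0,-.8,-.74],[410,332.3,121.6]),([.38,.23,-.47,0,-.87,.88],[476.7,19.4,164.7]),([.38,.10,-.28,0,-1.17,.88],[480.5,20,290.3]),
([-.21,.41,-.12,0,-1.04,.01],[542.6,-281.5,192.2]),([-.67,.66,.25,-.5,-1.37,.48],[510.9,-416.5,132.3]),([-.65,.73,.18,-.53,-1.24,.53],[517.2,-400.7,55.9]),([-.43,.43,.11,0,-1.24,.09],[513.6,-411.5,266])]
E_=lambda ax,a:R.from_euler(ax,a)
def fk(j,q):
    x0,y0,z0,L1,f,g,L,w,y2=q; psi=j[1]-j[2]
    W=E_('z',j[0])*E_('y',psi)*E_('x',-j[3])*E_('y',-j[4]); 
    p=E_('z',j[0]).apply([x0,y0,z0])+(E_('z',j[0])*E_('y',j[1])).apply([0,0,L1])+(E_('z',j[0])*E_('y',psi)).apply([f,0,g])+(E_('z',j[0])*E_('y',psi)*E_('x',-j[3])).apply([0,y2,0])+W.apply([L,0,w])
    return p,W
r=least_squares(lambda q:np.ravel([fk(j,q)[0]-p for j,p in D]),[0,-160,200,400,400,0,250,0,0])
q=r.x
# tool axes in W at j6=0
Tz=np.array([1,0,0])
def full(j,j6off):
    p,W=fk(j,q); return p,W*R.from_matrix(np.c_[[0,0,1],[0,-1,0],[1,0,0]][:,:] )*E_('z',-(j[5])+j6off)
E
python3 - <<'E'
from kin import *
print(q.round(0),np.sqrt((r.fun**2).mean()))
s=arm.read_state(); T=R.from_quat(s['ee_rot'])
for sg in(1,-1):
    W=fk(s['joints'],q)[1]; B=R.from_matrix(np.array([[0,0,1],[0,-1,0],[1,0,0]]).T); print(sg,((W*B).inv()*T*E_('z',sg*s['joints'][5])).as_rotvec(degrees=True).round(1))
E
```

```text
[  -5.   -6.  162.  569.  420.    0.  281.    5. -154.] 0.9140884039880791
1 [ 0.  0. 90.]
-1 [ 0.   0.  79.8]
```

```bash
cat >> kin.py <<'E'
B=R.from_matrix(np.array([[0,0,1.],[0,-1,0],[1,0,0]]))*E_('z',np.pi/2)
lo=np.array([-3.14,-1.21,-1.07,-3.16,-2.99,-3.1]);hi=np.array([3.14,2.06,1.41,2.05,-.16,3.1])
def FK(j): p,W=fk(j,q); return p,W*B*E_('z',-j[5])
def IK(p,T,j0):
    def f(j): a,b=FK(j); return np.r_[(a-p)/100,(b.inv()*T).as_rotvec()]
    r=least_squares(f,np.clip(j0,lo+.01,hi-.01),bounds=(lo,hi)); return r.x,r.cost
tank=(482.16,35.15,np.radians(72.26)); xt=np.array([np.cos(tank[2]),np.sin(tank[2]),0]); yt=np.array([-xt[1],xt[0],0]); up=np.array([0,0,1.])
rel_p=np.array([-36.2,.4,54.6]); rel_R=R.from_matrix(np.array([[.8660,0,-.5],[0,-1,0],[-.5,0,-.8660]]))
Wt=R.from_matrix(np.c_[up,yt,-xt])
def place(x0,h):
    o=np.array([tank[0],tank[1],59+h])+xt*x0; T=Wt*rel_R.inv(); return o-T.apply(rel_p),T
E
python3 - <<'E'
from kin import *
for x0,h in((-24,110),(-24,25)):
    p,T=place(x0,h); print(p.round(1),T.as_matrix()[:,2].round(3))
    seen=[]
    rng=np.random.default_rng(0)
    for k in range(60):
        j,c=IK(p,T,rng.uniform(lo,hi))
        if c<1e-6 and not any(np.abs(j-o).max()<.05 for o in seen): seen.append(j); print(j.round(2))
E
```

```text
[465.6 -15.4 227.7] [ 0.264  0.825 -0.5  ]
[-0.39  0.3  -0.25 -1.08 -1.37 -2.62]
[465.6 -15.4 142.7] [ 0.264  0.825 -0.5  ]
[-0.4   0.45 -0.31 -1.12 -1.28 -2.43]
```

```bash
python3 - <<'E'
from kin import *
s=arm.read_state(); j=np.array(s['joints']); p=np.array([475,-120,280.])
_,Tf=place(-24,110)
T0=R.from_quat(s['ee_rot'])
T1=Tf*E_('z',-np.pi)  # before roll
rv=(T0.inv()*T1).as_rotvec(); print('tilt turn',np.degrees(rv).round(1))
go(p)
for k in np.linspace(0,1,5): j,c=IK(p,T0*R.from_rotvec(rv*k),j); print('tilt',j.round(2),c<1e-6)
for a in np.linspace(0,180,10):
    j,c=IK(p,T1*E_('z',np.radians(a)),j); print(a,j.round(2),c<1e-6)
E
```

```text
tilt turn [ -1.1 -59.8  -1.8]
joints [-0.43  0.44  0.11 -0.   -1.24  0.09] pos [ 512.4 -412.   262.2] yaw_y 160.22 F [-1.   0.4  0. ] grip 33.8 59.7
tool shift mm [-262.2  134.   -17.2]
tilt [ 0.08  0.14 -0.27 -0.   -1.16 -0.43] True
tilt [-0.08  0.14 -0.19 -0.28 -1.19 -0.17] True
tilt [-0.25  0.18 -0.11 -0.55 -1.28  0.09] True
tilt [-0.42  0.25 -0.07 -0.79 -1.42  0.29] True
tilt [-0.55  0.33 -0.05 -1.   -1.57  0.45] True
0.0 [-0.55  0.33 -0.05 -1.   -1.57  0.45] True
20.0 [-0.55  0.33 -0.05 -1.   -1.57  0.1 ] True
40.0 [-0.55  0.33 -0.05 -1.   -1.57 -0.25] True
60.0 [-0.55  0.33 -0.05 -1.   -1.57 -0.59] True
80.0 [-0.55  0.33 -0.05 -1.   -1.57 -0.94] True
100.0 [-0.55  0.33 -0.05 -1.   -1.57 -1.29] True
120.0 [-0.55  0.33 -0.05 -1.   -1.57 -1.64] True
140.0 [-0.55  0.33 -0.05 -1.   -1.57 -1.99] True
160.0 [-0.55  0.33 -0.05 -1.   -1.57 -2.34] True
180.0 [-0.55  0.33 -0.05 -1.   -1.57 -2.69] True
```

The path is feasible: translate, tilt, then roll +180° about the tool axis.

```bash
python3 -m pendant '[[-0.015,0.0075,-0.002,0,0,0,0.02],[-0.03,0.015,-0.003,0,0,0,0.02],[-0.03,0.016,-0.003,0,0,0,0.02],[-0.03,0.016,-0.003,0,0,0,0.02],[-0.03,0.016,-0.003,0,0,0,0.02],[-0.03,0.016,-0.003,0,0,0,0.02],[-0.03,0.016,0,0,0,0,0.02],[-0.03,0.016,0,0,0,0,0.02],[-0.025,0.0105,0,0,0,0,0.02],[-0.012,0.005,0,0,0,0,0.02],[0,0,0,0,0,0,0.02]]' && python3 -m pendant '[[0,0,0,-0.1,-6,-0.18,0.02],[0,0,0,-0.1,-6,-0.18,0.02],[0,0,0,-0.1,-6,-0.18,0.02],[0,0,0,-0.1,-6,-0.18,0.02],[0,0,0,-0.1,-6,-0.18,0.02],[0,0,0,-0.1,-6,-0.18,0.02],[0,0,0,-0.1,-6,-0.18,0.02],[0,0,0,-0.1,-6,-0.18,0.02],[0,0,0,-0.1,-6,-0.18,0.02],[0,0,0,-0.1,-5.8,-0.18,0.02],[0,0,0,0,0,8,0.02],[0,0,0,0,0,8,0.02]]' && python3 -m pendant '[[0,0,0,0,0,8.2,0.02],[0,0,0,0,0,8.2,0.02],[0,0,0,0,0,8.2,0.02],[0,0,0,0,0,8.2,0.02],[0,0,0,0,0,8.2,0.02],[0,0,0,0,0,8.2,0.02],[0,0,0,0,0,8.2,0.02],[0,0,0,0,0,8.2,0.02],[0,0,0,0,0,8.2,0.02],[0,0,0,0,0,8.2,0.02],[0,0,0,0,0,8.2,0.02],[0,0,0,0,0,8.2,0.02]]' && python3 -m pendant '[[0,0,0,0,0,8.2,0.02],[0,0,0,0,0,8.2,0.02],[0,0,0,0,0,8.2,0.02],[0,0,0,0,0,8.2,0.02],[0,0,0,0,0,8.2,0.02],[0,0,0,0,0,8.2,0.02],[0,0,0,0,0,8.2,0.02],[0,0,0,0,0,8.2,0.02],[0,0,0,0,0,0,0.02],[0,0,0,0,0,0,0.02]]'; cat >> kin.py <<'E'
def goT(p,T):
    s=arm.read_state(); T0=R.from_quat(s['ee_rot']); print('joints',np.round(s['joints'],2),'pos',s['position'].round(1),'F',np.round(s['contact_force'],1),'grip',round(s['gripper_width'],1),round(s['grasp_force'],1))
    print('shift',T0.inv().apply(p-s['position']).round(1),'turn',(T0.inv()*T).as_rotvec(degrees=True).round(2))
E
python3 -c "
from kin import *
goT(*place(-24,130))"
```

```text
clock: 18.55
position: [474.7, -120.3, 278.4]
ee_rot: [-0.575, 0.818, 0.001, 0.001]
contact_force: [0.2, -1.0, -0.6]
gripper_width: 34.0
grasp_force: 59.8
clock: 19.75
position: [475.0, -123.6, 277.2]
ee_rot: [-0.404, 0.767, 0.348, 0.358]
contact_force: [0.0, 0.6, -0.2]
gripper_width: 33.8
grasp_force: 59.8
clock: 20.95
position: [475.1, -122.8, 278.1]
ee_rot: [0.316, 0.807, 0.498, -0.029]
contact_force: [0.8, 0.3, 0.2]
gripper_width: 33.6
grasp_force: 59.8
clock: 21.95
position: [475.1, -122.3, 278.3]
ee_rot: [0.7, 0.511, 0.404, -0.292]
contact_force: [0.2, 1.0, -0.2]
gripper_width: 33.5
grasp_force: 59.8
joints [-0.55  0.33 -0.05 -1.   -1.57 -2.7 ] pos [ 475.1 -122.3  278.3] F [ 0.2  1.  -0.2] grip 33.5 59.8
shift [ 23.2 -42.  100.7] turn [0.22 0.15 0.11]
```

```bash
python3 -m pendant '[[0.002,-0.004,0.01,0,0,0,0.02],[0.004,-0.007,0.018,0,0,0,0.02],[0.004,-0.008,0.018,0,0,0,0.02],[0.004,-0.008,0.018,0,0,0,0.02],[0.004,-0.008,0.018,0,0,0,0.02],[0.005,-0.007,0.019,0.2,0.15,0.1,0.02],[0,0,0,0,0,0,0.02],[0,0,0,0,0,0,0.02]]'; python3 - <<'E'
from kin import *
goT(*place(-24,84))
d=shot('wrist','w9'); im=d['image'].astype(int)
m=((im[...,2]>1.7*im[...,1])&(im[...,2]>2*im[...,0])&(im[...,2]>60)).astype(np.uint8); n,l,st,ce=cv2.connectedComponentsWithStats(m)
for i in range(1,n):
    if st[i,4]>60:
        cn=max(cv2.findContours((l==i).astype(np.uint8),0,2)[0],key=cv2.contourArea); print(st[i],(cv2.approxPolyDP(cn,1.5,True)[:,0]).tolist())
P=[tank[0]*np.array([1,0,0])+tank[1]*np.array([0,1,0])+xt*x+yt*y+up*z for x,y,z in((-49.5,66.5,95),(-49.5,-66.5,95),(49.5,66.5,95),(49.5,-66.5,95),(-12.25,50,112),(-12.25,-50,112))]
print(proj(d,P).round(0).tolist())
t=((im[...,1]-im[...,0]>35)&(im[...,1]>60)&(abs(im[...,2]-im[...,1])<30)).astype(np.uint8); n,l,st,ce=cv2.connectedComponentsWithStats(t); print(st[st[:,4]>100])
E
```

```text
clock: 22.75
position: [465.3, -14.0, 247.8]
ee_rot: [0.699, 0.511, 0.403, -0.295]
contact_force: [0.3, -0.1, -1.0]
gripper_width: 33.5
grasp_force: 59.8
joints [-0.38  0.26 -0.22 -1.07 -1.39 -2.68] pos [465.3 -14.  247.8] F [ 0.3 -0.1 -1. ] grip 33.5 59.8
shift [-40.6   0.7  22. ] turn [-0.09  0.02 -0.01]
[285  84  47  27 650] [[285, 93], [286, 102], [302, 110], [322, 109], [331, 100], [331, 95], [326, 88], [311, 84], [292, 86]]
[ 221  244   77   67 4624] [[229, 244], [226, 257], [227, 271], [221, 297], [225, 310], [293, 310], [297, 298], [291, 271], [290, 245]]
[[182.0, 354.0], [336.0, 354.0], [200.0, 255.0], [319.0, 255.0], [205.0, 303.0], [314.0, 303.0]]
[[     0      0    512    384 195521]
 [    96    103     49     41    530]
 [   214    302     90     17    535]]
```

Grip is unchanged and the cassette edge is seen where predicted. Lowering to the mouth, then in along the ramp.

```bash
python3 -m pendant '[[-0.01,0,0.0055,0,0,0,0.02],[-0.013,0,0.007,0,0,0,0.02],[-0.013,0,0.007,0,0,0,0.02],[-0.005,0.0007,0.0025,0,0,0,0.02],[0,0,0,0,0,0,0.02],[0,0,0,0,0,0,0.02]]'; python3 -c "
from kin import *
goT(*place(-24,84));goT(*place(-23.2,60))"
```

```text
clock: 23.4
position: [466.0, -16.2, 201.4]
ee_rot: [0.7, 0.51, 0.404, -0.295]
contact_force: [0.9, -0.3, 0.1]
gripper_width: 33.8
grasp_force: 59.8
joints [-0.39  0.34 -0.26 -1.09 -1.34 -2.58] pos [466.  -16.2 201.4] F [ 0.9 -0.3  0.1] grip 33.8 59.8
shift [ 0.6 -0.7  0.4] turn [-0.02 -0.   -0.09]
joints [-0.39  0.34 -0.26 -1.09 -1.34 -2.58] pos [466.  -16.2 201.4] F [ 0.9 -0.3  0.1] grip 33.8 59.8
shift [-19.8  -0.6  13.1] turn [-0.02 -0.   -0.09]
```

```bash
python3 -m pendant '[[-0.005,0,0.0033,0,0,0,0.02],[-0.005,0,0.0033,0,0,0,0.02],[-0.005,0,0.0033,0,0,0,0.02],[-0.005,0,0.0033,0,0,0,0.02],[0,0,0,0,0,0,0.02]]'; python3 -c "
from kin import *
goT(*place(-23.2,60));goT(*place(-21.5,41))"
```

```text
clock: 23.9
position: [465.8, -14.2, 176.4]
ee_rot: [0.7, 0.51, 0.403, -0.296]
contact_force: [0.3, 0.7, -1.3]
gripper_width: 33.7
grasp_force: 59.8
joints [-0.39  0.38 -0.28 -1.1  -1.32 -2.52] pos [465.8 -14.2 176.4] F [ 0.3  0.7 -1.3] grip 33.7 59.8
shift [ 0.9  0.2 -0.9] turn [-0.11 -0.02 -0.21]
joints [-0.39  0.38 -0.28 -1.1  -1.32 -2.52] pos [465.8 -14.2 176.4] F [ 0.3  0.7 -1.3] grip 33.7 59.8
shift [-14.7   0.2  10. ] turn [-0.11 -0.02 -0.21]
```

```bash
python3 -m pendant '[[-0.005,0,0.0033,0,0,0,0.02],[-0.005,0,0.0033,0,0,0,0.02],[-0.005,0,0.0033,0,0,0,0.02],[0,0,0,0,0,0,0.02]]'; python3 -c "
from kin import *
goT(*place(-21.5,41));goT(*place(-20,28))"
```

```text
clock: 24.3
position: [466.2, -13.1, 158.6]
ee_rot: [0.7, 0.51, 0.403, -0.296]
contact_force: [0.3, 1.6, -1.7]
gripper_width: 33.3
grasp_force: 59.7
joints [-0.39  0.41 -0.29 -1.11 -1.3  -2.48] pos [466.2 -13.1 158.6] F [ 0.3  1.6 -1.7] grip 33.3 59.7
shift [0.2 0.1 0.1] turn [-0.09 -0.03 -0.2 ]
joints [-0.39  0.41 -0.29 -1.11 -1.3  -2.48] pos [466.2 -13.1 158.6] F [ 0.3  1.6 -1.7] grip 33.3 59.7
shift [-10.4   0.1   7.9] turn [-0.09 -0.03 -0.2 ]
```

```bash
python3 -m pendant '[[-0.0035,0,0.0026,0,0,0,0.02],[-0.0035,0,0.0026,0,0,0,0.02],[-0.0034,0,0.0026,0,0,0,0.02],[0,0,0,0,0,0,0.02],[0,0,0,0,0,0,0.02]]'; python3 -c "
from kin import *
goT(*place(-20,28));goT(*place(-19.3,22))"
```

```text
clock: 24.8
position: [466.9, -11.7, 146.3]
ee_rot: [0.7, 0.51, 0.403, -0.296]
contact_force: [1.7, 4.4, -0.3]
gripper_width: 33.8
grasp_force: 59.9
joints [-0.39  0.44 -0.3  -1.12 -1.28 -2.45] pos [466.9 -11.7 146.3] F [ 1.7  4.4 -0.3] grip 33.8 59.9
shift [-0.5 -0.2  0.4] turn [-0.05 -0.01 -0.12]
joints [-0.39  0.44 -0.3  -1.12 -1.28 -2.45] pos [466.9 -11.7 146.3] F [ 1.7  4.4 -0.3] grip 33.8 59.9
shift [-5.4 -0.2  4. ] turn [-0.05 -0.01 -0.12]
```

```bash
python3 -m pendant '[[-0.001,0,0.002,0,0,0,0.02],[-0.002,0,0.0014,0,0,0,0.02],[-0.002,0,0.0014,0,0,0,0.02],[0,0,0,0,0,0,0.02]]'; python3 -c "
from kin import *
goT(*place(-18.5,22))"
```

```text
clock: 25.2
position: [467.5, -9.9, 140.0]
ee_rot: [0.699, 0.51, 0.404, -0.296]
contact_force: [0.5, 4.5, 2.5]
gripper_width: 33.6
grasp_force: 60.1
joints [-0.39  0.45 -0.3  -1.13 -1.28 -2.44] pos [467.5  -9.9 140. ] F [0.5 4.5 2.5] grip 33.6 60.1
shift [-0.5 -0.2 -0.1] turn [-0.07 -0.09 -0.09]
```

The wedge is snug at about 22 mm above home. Releasing and backing off.

```bash
python3 -m pendant '[[0,0,0,0,0,0,0.04],[0,0,0,0,0,0,0.05],[0,0,0,0,0,0,0.055],[0,0,-0.005,0,0,0,0.055],[0,0,-0.02,0,0,0,0.055],[0,0,-0.03,0,0,0,0.055],[0,0,-0.04,0,0,0,0.04],[0,0,-0.04,0,0,0,0.01],[0.02,0,0,0,0,0,0],[0.02,0,0,0,0,0,0]]'; python3 - <<'E'
from kin import *
# detect wedge in wrist image vs model at h
d=shot('wrist','w10'); im=d['image'].astype(int)
m=((im[...,2]>1.7*im[...,1])&(im[...,2]>2*im[...,0])&(im[...,2]>60)).astype(np.uint8); n,l,st,ce=cv2.connectedComponentsWithStats(m)
for i in range(1,n):
    if st[i,4]>100:
        cn=max(cv2.findContours((l==i).astype(np.uint8),0,2)[0],key=cv2.contourArea); print(st[i],(cv2.approxPolyDP(cn,1.5,True)[:,0]).tolist())
loc=np.array([[28,28,24.6],[28,-28,24.6],[36,28,24.6],[36,-28,24.6],[48,18,21.4],[48,-18,21.4],[48,18,9.4],[48,-18,9.4],[36,28,0],[36,-28,0]])
for x0,h in((-18.5,22),(-19,26),(-18,17)):
    print(h,proj(d,np.array([tank[0],tank[1],59+h])+xt*x0+Wt.apply(loc)).round(0).astype(int).tolist())
Tv=R.from_matrix(np.c_[np.cross(yt,-up),yt,-up]); Tv2=R.from_matrix(np.c_[np.cross(-yt,-up),-yt,-up])
p=np.array([tank[0],tank[1],0])+xt*(-33)+up*200
for T in (Tv,Tv2):
  goT(p,T); print(*IK(p,T,arm.read_state()['joints']))
Tx=R.from_matrix(np.c_[np.cross(xt,-up),xt,-up])
for T in (Tx,Tx*E_('z',np.pi)): goT(p,T); print(*IK(p,T,arm.read_state()['joints']))
E
```

```text
clock: 26.2
position: [437.8, -104.3, 242.5]
ee_rot: [0.701, 0.509, 0.404, -0.295]
contact_force: [0.3, 0.1, -0.5]
gripper_width: 0.2
grasp_force: 0.0
[279  50  38  18 338] [[316, 61], [316, 56], [313, 53], [303, 50], [285, 52], [279, 57], [284, 64], [292, 67], [308, 67]]
[234 224  14  13 133] [[234, 225], [235, 236], [243, 234], [247, 224]]
[256 224  28  12 137] [[256, 224], [258, 226], [271, 224], [274, 233], [282, 235], [282, 224]]
22 [[232, 243], [284, 243], [231, 239], [284, 239], [240, 229], [275, 229], [241, 220], [274, 220], [233, 221], [283, 221]]
26 [[231, 242], [284, 241], [231, 237], [284, 237], [240, 227], [275, 227], [240, 218], [275, 218], [232, 219], [283, 219]]
17 [[232, 246], [283, 245], [231, 241], [284, 241], [240, 232], [275, 232], [241, 223], [274, 223], [233, 223], [282, 223]]
joints [-0.55  0.31 -0.17 -1.   -1.52 -2.6 ] pos [ 438.8 -103.   245.5] F [-0.   0.9  1.7] grip 0.2 0.0
shift [ 16.6  -1.  119.6] turn [  89.91    0.35 -155.87]
[ 3.53633919e-01  1.78282319e-01 -4.34029363e-01 -2.07115632e-13
 -9.58484646e-01 -6.63255329e-01] 2.72943551594989e-26
joints [-0.55  0.31 -0.17 -1.   -1.52 -2.6 ] pos [ 438.8 -103.   245.5] F [-0.   0.9  1.7] grip 0.2 0.0
shift [ 16.6  -1.  119.6] turn [  0.23 -59.96   0.06]
[ 0.12383789  0.18741444 -0.33293795 -0.39136911 -0.98343732 -3.1       ] 0.09478602491685116
joints [-0.55  0.31 -0.17 -1.   -1.52 -2.6 ] pos [ 438.8 -103.   245.5] F [-0.   0.9  1.7] grip 0.2 0.0
shift [ 16.6  -1.  119.6] turn [ 46.86 -46.5  -80.88]
[ 3.53633919e-01  1.78282319e-01 -4.34029363e-01 -1.23144517e-12
 -9.58484646e-01 -2.23405166e+00] 9.155723661308284e-25
joints [-0.55  0.31 -0.17 -1.   -1.52 -2.6 ] pos [ 438.8 -103.   245.5] F [-0.   0.9  1.7] grip 0.2 0.0
shift [ 16.6  -1.  119.6] turn [-46.52 -46.88  81.  ]
[-0.14707944  0.03542932 -0.65440562 -1.83691561 -0.16       -3.1       ] 0.4536638895538453
```

```bash
python3 -m pendant '[[0,0,-0.01,0,0,-8.2,0],[0,0,-0.01,0,0,-8.2,0],[0,0,0,0,0,-8.2,0],[0,0,0,0,0,-8.2,0],[0,0,0,0,0,-8.2,0],[0,0,0,0,0,-8.2,0],[0,0,0,0,0,-8.2,0],[0,0,0,0,0,-8.2,0],[0,0,0,0,0,-8.2,0],[0,0,0,0,0,-8.2,0],[0,0,0,0,0,-8.2,0],[0,0,0,0,0,-8.2,0]]' && python3 -m pendant '[[0,0,0,0,0,-8.2,0],[0,0,0,0,0,-8.2,0],[0,0,0,0,0,-8.2,0],[0,0,0,0,0,-8.2,0],[0,0,0,0,0,-8.2,0],[0,0,0,0,0,-8.2,0],[0,0,0,0,0,-8.2,0],[0,0,0,0,0,-8.2,0],[0,0,0,0,0,-8.2,0],[0,0,0,0,0,-8.2,0],[0,0,0,0,0,0,0]]' && python3 -m pendant '[[0,0,0,0,6,0,0],[0,0,0,0,6,0,0],[0,0,0,0,6,0,0],[0,0,0,0,6,0,0],[0,0,0,0,6,0,0],[0,0,0,0,6,0,0],[0,0,0,0,6,0,0],[0,0,0,0,6,0,0],[0,0,0,0,6,0,0],[0,0,0,0,6,0,0],[0,0,0,0,0,0,0],[0,0,0,0,0,0,0]]'; cat >> kin.py <<'E'
Tv=R.from_matrix(np.c_[np.cross(yt,-up),yt,-up])
def press(x,z): return np.array([tank[0],tank[1],0])+xt*x+up*z
E
python3 - <<'E'
from kin import *
goT(press(-33,170),Tv)
E
```

```text
clock: 27.45
position: [432.4, -119.6, 251.6]
ee_rot: [0.069, 0.863, 0.487, 0.114]
contact_force: [-0.1, -0.1, -0.9]
gripper_width: -0.6
grasp_force: 0.0
clock: 28.55
position: [432.4, -119.6, 251.6]
ee_rot: [-0.512, 0.698, 0.294, 0.404]
contact_force: [-0.9, -0.4, -0.3]
gripper_width: 0.0
grasp_force: 0.0
clock: 29.75
position: [432.5, -118.7, 251.7]
ee_rot: [-0.591, 0.807, -0.001, 0.002]
contact_force: [-0.6, -0.2, 0.3]
gripper_width: -0.1
grasp_force: 0.0
joints [ 0.1   0.08 -0.41 -0.   -1.08 -0.4 ] pos [ 432.5 -118.7  251.7] F [-0.6 -0.2  0.3] grip -0.1 0.0
shift [-128.6   -0.5   81.9] turn [-0.19  0.09  0.16]
```

```bash
python3 -m pendant '[[-0.02,0,0.005,0,0,0,0],[-0.02,0,0.005,0,0,0,0],[-0.02,0,0.005,0,0,0,0],[0,0,0,0,0,0,0],[0,0,0,0,0,0,0]]'; python3 - <<'E'
from kin import *
goT(press(-33,170),Tv)
d=shot('wrist','w11'); im=d['image'].astype(int)
m=((im[...,2]>1.7*im[...,1])&(im[...,2]>2*im[...,0])&(im[...,2]>60)).astype(np.uint8); n,l,st,ce=cv2.connectedComponentsWithStats(m)
for i in range(1,n):
    if st[i,4]>60:
        cn=max(cv2.findContours((l==i).astype(np.uint8),0,2)[0],key=cv2.contourArea); print(st[i],(cv2.approxPolyDP(cn,1.5,True)[:,0]).tolist())
loc=np.array([[28,28,24.6],[28,-28,24.6],[36,28,24.6],[36,-28,24.6],[48,18,21.4],[48,-18,21.4],[48,18,9.4],[48,-18,9.4],[36,28,0],[36,-28,0]])
for x0,h in((-18.5,22),(-18,17)):
    print(h,proj(d,np.array([tank[0],tank[1],59+h])+xt*x0+Wt.apply(loc)).round(0).astype(int).tolist())
E
```

```text
clock: 30.25
position: [450.9, -62.6, 237.0]
ee_rot: [-0.59, 0.807, -0.001, 0.001]
contact_force: [-0.7, -0.3, 0.5]
gripper_width: 0.1
grasp_force: 0.0
joints [ 0.22  0.11 -0.42  0.   -1.04 -0.53] pos [450.9 -62.6 237. ] F [-0.7 -0.3  0.5] grip 0.1 0.0
shift [-69.6   0.2  67. ] turn [-0.22  0.05  0.1 ]
[197 241  36   4  70] [[197, 244], [198, 242], [232, 242], [200, 241]]
[287 241  38   5  78] [[287, 241], [322, 242], [324, 245], [322, 241]]
22 [[289, 253], [232, 252], [290, 257], [231, 256], [280, 266], [241, 266], [280, 278], [241, 278], [289, 280], [231, 279]]
17 [[289, 251], [232, 251], [290, 255], [231, 254], [280, 264], [241, 264], [280, 275], [241, 275], [289, 277], [232, 277]]
```

```bash
python3 - <<'E'
from kin import *
im=cv2.imread('pics/w11.png')[:,:,::-1].astype(int)
for v in range(236,290,3): print(v,[tuple(im[v,u]) for u in (225,236,248,262,284)])
E
```

```text
236 [(np.int64(99), np.int64(100), np.int64(100)), (np.int64(47), np.int64(48), np.int64(48)), (np.int64(75), np.int64(79), np.int64(78)), (np.int64(53), np.int64(55), np.int64(55)), (np.int64(81), np.int64(82), np.int64(82))]
239 [(np.int64(79), np.int64(85), np.int64(91)), (np.int64(34), np.int64(36), np.int64(36)), (np.int64(75), np.int64(79), np.int64(79)), (np.int64(48), np.int64(50), np.int64(51)), (np.int64(38), np.int64(39), np.int64(40))]
242 [(np.int64(43), np.int64(85), np.int64(172)), (np.int64(36), np.int64(37), np.int64(38)), (np.int64(74), np.int64(78), np.int64(77)), (np.int64(45), np.int64(47), np.int64(47)), (np.int64(35), np.int64(37), np.int64(39))]
245 [(np.int64(170), np.int64(181), np.int64(185)), (np.int64(35), np.int64(36), np.int64(37)), (np.int64(75), np.int64(78), np.int64(77)), (np.int64(44), np.int64(46), np.int64(46)), (np.int64(34), np.int64(36), np.int64(38))]
248 [(np.int64(71), np.int64(90), np.int64(89)), (np.int64(31), np.int64(33), np.int64(34)), (np.int64(74), np.int64(78), np.int64(77)), (np.int64(42), np.int64(43), np.int64(43)), (np.int64(32)
[... 2255 characters left out ...]
int64(20), np.int64(21))]
281 [(np.int64(19), np.int64(20), np.int64(22)), (np.int64(17), np.int64(18), np.int64(19)), (np.int64(17), np.int64(18), np.int64(19)), (np.int64(32), np.int64(32), np.int64(33)), (np.int64(16), np.int64(17), np.int64(19))]
284 [(np.int64(20), np.int64(22), np.int64(23)), (np.int64(18), np.int64(19), np.int64(20)), (np.int64(16), np.int64(17), np.int64(17)), (np.int64(32), np.int64(32), np.int64(33)), (np.int64(16), np.int64(18), np.int64(20))]
287 [(np.int64(19), np.int64(20), np.int64(22)), (np.int64(18), np.int64(20), np.int64(20)), (np.int64(14), np.int64(15), np.int64(16)), (np.int64(30), np.int64(31), np.int64(32)), (np.int64(16), np.int64(17), np.int64(19))]
```

The closed fingers hide the wedge in this view, so I go above it and feel for contact (expected at TCP z ≈ 150).

```bash
python3 -m pendant '[[-0.023,0,0.014,0,0,0,0],[-0.023,0,0.014,0,0,0,0],[-0.0235,0,0.014,0,0,0,0],[0,0,0.015,0,0,0,0],[0,0,0.008,0,0,0,0],[0,0,0,0,0,0,0],[0,0,0,0,0,0,0]]'; python3 -c "
from kin import *
goT(press(-33,132),Tv)"; python3 -m pendant '[[0,0,0.004,0,0,0,0],[0,0,0.004,0,0,0,0],[0,0,0.004,0,0,0,0],[0,0,0,0,0,0,0]]'
```

```text
clock: 31.0
position: [472.3, 3.5, 172.5]
ee_rot: [-0.59, 0.807, -0.002, 0.002]
contact_force: [1.1, -0.8, 0.4]
gripper_width: -0.5
grasp_force: 0.0
joints [ 0.35  0.21 -0.48  0.   -0.88 -0.66] pos [472.3   3.5 172.5] F [ 1.1 -0.8  0.4] grip -0.5 0.0
shift [-0.2  0.5 40.5] turn [-0.28  0.02  0.13]
clock: 31.4
position: [471.7, 4.0, 159.4]
ee_rot: [-0.591, 0.807, -0.001, 0.001]
contact_force: [-0.8, 0.0, 0.4]
gripper_width: -0.2
grasp_force: 0.0
```

```bash
python3 -m pendant '[[0,0,0.003,0,0,0,0],[0,0,0.003,0,0,0,0],[0,0,0,0,0,0,0]]' && python3 -m pendant '[[0,0,0.003,0,0,0,0],[0,0,0.002,0,0,0,0],[0,0,0,0,0,0,0]]'
```

```text
clock: 31.7
position: [471.9, 4.1, 153.5]
ee_rot: [-0.591, 0.807, -0.001, 0.001]
contact_force: [-0.8, -0.3, -1.1]
gripper_width: 0.2
grasp_force: 0.0
clock: 32.0
position: [472.0, 4.1, 148.6]
ee_rot: [-0.591, 0.807, -0.002, 0.001]
contact_force: [-1.0, 0.7, -0.6]
gripper_width: 0.1
grasp_force: 0.0
```

```bash
python3 -m pendant '[[0,0,0.003,0,0,0,0],[0,0,0,0,0,0,0]]' && python3 -m pendant '[[0,0,0.003,0,0,0,0],[0,0,0,0,0,0,0]]' && python3 -m pendant '[[0,0,0.003,0,0,0,0],[0,0,0,0,0,0,0]]'
```

```text
clock: 32.2
position: [472.5, 4.2, 146.0]
ee_rot: [-0.591, 0.807, -0.002, 0.002]
contact_force: [-0.3, 0.1, 1.1]
gripper_width: -0.1
grasp_force: 0.3
clock: 32.4
position: [473.1, 4.4, 143.4]
ee_rot: [-0.591, 0.807, -0.002, 0.002]
contact_force: [0.7, -0.1, 2.8]
gripper_width: 0.1
grasp_force: 1.4
clock: 32.6
position: [473.5, 4.6, 140.8]
ee_rot: [-0.591, 0.806, -0.002, 0.003]
contact_force: [0.9, 1.0, 4.4]
gripper_width: 0.1
grasp_force: 2.3
```

The force is rising gently, as it should for the wedge being driven. Continuing.

```bash
python3 -m pendant '[[0,0,0.003,0,0,0,0],[0,0,0,0,0,0,0]]' && python3 -m pendant '[[0,0,0.003,0,0,0,0],[0,0,0,0,0,0,0]]' && python3 -m pendant '[[0,0,0.002,0,0,0,0],[0,0,0.001,0,0,0,0],[0,0,0,0,0,0,0]]'
```

```text
clock: 32.8
position: [474.0, 4.8, 138.2]
ee_rot: [-0.591, 0.806, -0.003, 0.003]
contact_force: [1.1, 2.1, 5.7]
gripper_width: -0.1
grasp_force: 3.2
clock: 33.0
position: [474.5, 5.0, 135.7]
ee_rot: [-0.591, 0.806, -0.003, 0.004]
contact_force: [-0.2, 2.0, 9.3]
gripper_width: -0.2
grasp_force: 4.3
clock: 33.3
position: [475.0, 5.1, 133.4]
ee_rot: [-0.592, 0.806, -0.003, 0.005]
contact_force: [0.1, 3.3, 11.2]
gripper_width: 0.0
grasp_force: 6.2
```

```bash
python3 -m pendant '[[0,0,0.001,0,0,0,0],[0,0,0.001,0,0,0,0],[0,0,0,0,0,0,0]]'
```

```text
clock: 33.6
position: [475.2, 5.2, 132.2]
ee_rot: [-0.592, 0.806, -0.003, 0.005]
contact_force: [-1.5, 3.9, 17.2]
gripper_width: 0.3
grasp_force: 8.7
```

```bash
python3 -m pendant '[[0,0,0.001,0,0,0,0],[0,0,0.001,0,0,0,0],[0,0,0,0,0,0,0]]'
```

```text
clock: 33.9
position: [475.3, 5.3, 132.0]
ee_rot: [-0.592, 0.806, -0.004, 0.005]
contact_force: [-7.1, 5.0, 30.7]
gripper_width: -0.1
grasp_force: 14.9
```

Hard stop at 132.0, which is home. Backing off and checking by camera.

```bash
python3 -m pendant '[[0,0,-0.003,0,0,0,0],[0,0,-0.005,0,0,0,0],[0,0,-0.02,0,0,0,0],[0,0,-0.04,0,0,0,0],[0,0,-0.04,0,0,0,0],[0.03,0,-0.02,0,0,0,0.02],[0.04,0,-0.01,0,0,0,0.05],[0.04,0,0,0,0,0,0.085],[0,0,0,0,0,0,0.085],[0,0,0,0,0,0,0.085]]'; python3 - <<'E'
from kin import *
d=shot('wrist','w12'); im=d['image'].astype(int)
m=((im[...,2]>1.7*im[...,1])&(im[...,2]>2*im[...,0])&(im[...,2]>60)).astype(np.uint8); n,l,st,ce=cv2.connectedComponentsWithStats(m)
for i in range(1,n):
    if st[i,4]>60:
        cn=max(cv2.findContours((l==i).astype(np.uint8),0,2)[0],key=cv2.contourArea); print(st[i],(cv2.approxPolyDP(cn,1.5,True)[:,0]).tolist())
loc=np.array([[36,28,24.6],[36,-28,24.6],[48,18,21.4],[48,-18,21.4],[48,18,9.4],[48,-18,9.4],[36,28,0],[36,-28,0]])
b=np.array([tank[0],tank[1],0])
for x0,h in((-16.5,0),(-17,5)): print(h,proj(d,b+up*(59+h)+xt*x0+Wt.apply(loc)).round(0).astype(int).tolist())
print('rim',proj(d,[b+xt*x+yt*y+up*95 for x,y in((-49.5,66.5),(-49.5,-66.5),(49.5,66.5),(49.5,-66.5))]).round(0).tolist())
t=((im[...,1]-im[...,0]>35)&(im[...,1]>60)&(abs(im[...,2]-im[...,1])<30)).astype(np.uint8); n,l,st,ce=cv2.connectedComponentsWithStats(t); print(st[1:][st[1:,4]>60].tolist())
print('cas top',proj(d,[b+xt*x+yt*y+up*112 for x,y in((-16.5,50),(-16.5,-50),(-7.5,50),(-7.5,-50))]).round(0).tolist())
s=arm.read_state(); print(s['clock'],s['contact_force'].round(1),s['position'].round(0))
E
```

```text
clock: 34.9
position: [437.8, -101.3, 264.3]
ee_rot: [-0.59, 0.807, -0.001, 0.001]
contact_force: [0.4, -0.0, 0.7]
gripper_width: 72.1
grasp_force: 0.0
[203 263 113   4 252] [[203, 266], [315, 264], [227, 263], [204, 264]]
[233 270  48  19 892] [[234, 271], [234, 288], [280, 288], [280, 271], [278, 270]]
0 [[284, 270], [235, 270], [276, 278], [243, 278], [275, 287], [244, 287], [283, 289], [236, 288]]
5 [[284, 272], [235, 272], [276, 280], [243, 280], [276, 290], [243, 290], [284, 291], [235, 291]]
rim [[318.0, 263.0], [202.0, 263.0], [313.0, 336.0], [206.0, 335.0]]
[[215, 297, 89, 9, 763]]
cas top [[304.0, 298.0], [215.0, 297.0], [304.0, 305.0], [215.0, 304.0]]
34.95 [ 0.6 -0.4  0.3] [ 438. -101.  264.]
```

The wedge rows (270-288) match the home prediction, and the cassette top (rows 297-305) matches a squeezed gasket. The fingers are clear, so I hand in.

```bash
python3 -c "
from bench import arm
print(arm.job_done())"
```

```text
the job is handed in; nothing more can be done
None
```

I handed the job in at about 35 s; no verdict came back. By my last camera and force checks, the cassette is seated, the blue wedge is pressed to a hard stop at home height, the gasket is squeezed about 2.5 mm, and the robot has let go and is clear.

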